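Lay out the microscope repair kit on its silhouette pads

ROBOT

A 7-joint arm with a two-finger parallel gripper is mounted at the origin on a cart in front of the work surface, level with it; the furniture and walls round the work are solid. World frame = base frame: x ahead of the robot, y to its left, z up, the work surface at z = 0. Lengths are in m, angles in rad, forces in N, time in s.
With the tool pointing down it reaches from about 0.35 to 0.9 m from the base axis. Payload 8.1 kg.
Tool frame: the origin (TCP) lies midway between the tips of the shut fingers; the grasp point (between the pads) lies 19 mm behind it; z points along the fingers, y is the direction in which the jaws open and shut (so a half turn about z gives the same grasp; the last joint's range is limited). The gripper opens to 85 mm and grips with 20 to 120 N. Pads are 22 mm wide; open, the fingers measure 114 mm over their backs; the gripper's body (76 mm by 85 mm) begins 54 mm behind the grasp point. The pads swing forward as they close: fully open they stand 13 mm farther back than shut.
Start: joints at [-1.366, 0.434, 0.025, 1.573, -0.012, 1.134, -0.075], TCP at [0.189, 0.596, 0.231] pointing down, gripper open.
Joint ranges: [-2.62, 2.62], [-0.44, 2.09], [-1.27, 1.32], [0.08, 2.57], [-1.32, 4.46], [0.12, 2], [-2.74, 2.74]. Speed limits (rad/s): [2.22, 2.22, 3.01, 3.01, 3.14, 3.14, 3.14].

INTERFACE

Orientations are given as a rotation vector (axis times angle).
In Python, from plant import bot, read_camera, spot_in, masks_of, pinpoint gives the robot as it stands.
- The arm moves only by the tool servo_tool, never from a script. Its argument "plan" is a list of rows, each a list of 3 entries, a list of its own where there are three numbers: the turn, a rotation vector about the tool's x, y, z in degrees, then the shift along the tool's x, y, z in m, then the finger opening in m, from 0 to 0.0854. A call has 1 to 8 rows; each row is the pose to reach, as a shift and turn from the pose commanded when the call began, along the tool's axes at that moment; what a row does not reach only later rows make up. A row lasts 1/10 s, in which the tool goes at most 50 mm and 8.59 degrees, less where a joint would pass 70% of its speed; a pose out of reach is approached as far as the arm can. A call with a gripper value outside its range is refused whole. The fingers move at their own pace and stop on an object; "squeeze" is the grip in N (left out, the last holds). Time passes only in rows, so rows that repeat a pose let the fingers close. It gives the time, the measured TCP pose, the force and the opening at its end, in the units of the state.
- bot.sense(): the state, without advancing time (a new reading comes with each control period).
- read_camera(name): name is "side" or "top"; returns a dict with "image" (420x560x3 uint8, red, green, blue), "camera_matrix" (3x3 intrinsics, pixels), "extrinsics" (4x4, takes a point from camera to world coordinates). Camera axes: x right, y down, z forward; pixel columns grow to the right and rows downward; lengths in m; the calibration is good to about 2 mm. A picture is of the moment at which its call begins. There is no depth.
- bot.sign_off(): hands the job in, once; it reports no verdict.
Trained networks look in a picture, given as the dict that the camera call returned (one of the last four; its "shot" number tells which), for a name from the list of things; names that differ only in an ending like _2 or _b are one class to them, and where a whole thing is asked for, a point or a joint stands for the part that bears it (a point fixed in the world has none). Each returns a list of dicts, best first, with "p" (0 to 1); they miss things now and then, are a little off and sometimes report something else, mostly with a low value. They report only what shows in the picture. A call takes as long as a camera call.
- spot_in(picture, label): "centre" ([x, y, z] in m, in world coordinates, good to about 4 mm: the middle of the surface that is visible of it).
- masks_of(picture, label): "mask" (420x560 bool, what is visible of it).
- pinpoint(picture, label): "centre" ([x, y, z] in m, in world coordinates, good to about 4 mm: a listed point, or the origin of a listed thing).
The state is a dict: "t": time; "q": joint angles; "dq": joint speeds; "joint_torque": joint torques, N m; "eef_pos": TCP position; "tool_rot": TCP orientation; "ft_force": force on the tool from outside, world axes, zero at the start; "torque": the same for the moment, N m; "gripper_width": finger opening in m.
Only numpy, scipy, OpenCV 4.12 (cv2) and the standard library are available. Lean on these libraries where they do the work, as an engineer would, in place of code of your own. Each camera call takes 0.05 s, during which the arm holds its last target.

TASK

Lay out the kit for the next microscope repair: carry the lens tube, the objective, the block battery and the hex key each onto the black pad whose light grey silhouette matches its shape and size, so that each covers its silhouette, the tube and the objective upright and the hex key bent the same way as drawn. Let go of everything, and leave the spare eyepiece and the eye loupe standing where they are.

Things in the scene. Friction and masses are not known exactly. Their poses are not given: they have to be found in the camera images.
- lens_tube: loose black lens tube with a thin red ring near its top, standing upright, 43 mm across and 62 mm high, 0.12 kg; slightly waisted, with a wider rim and foot; grip it across the middle; origin at the centre of its underside, z up
- objective: loose pale microscope objective with a yellow and a black ring, standing upright, 25 mm across at about mid-height (grip it there) and 45 mm high, narrower towards top and foot, 0.09 kg; origin at the centre of its underside, z up
- battery: loose dark green and cream block battery lying flat, 27 mm (x) by 50 mm (y) by 18 mm high, terminals at the +y end, 0.046 kg; origin at the centre of its underside, z up; either way round fits its silhouette
- hex_key: loose dark L-shaped hex key lying flat, 29 mm (x) by 90 mm (y) by 9 mm high overall, 0.03 kg; origin at the centre of that rectangle on its underside, z up. The long leg, 9 mm wide, runs along y at x = -9.5 mm from y = -45 to +45 mm; the short leg leaves it at the +y end towards +x, its centre line at y = +40.5 mm; grip the long leg across, near x = -9.5, y = +5 mm
- hex_key_elbow (a point): the bend of the hex key: where the centre lines of its legs meet on the underside, at (-9.5, 40.5, 0) mm in the key's frame
- pad_tube: a fixed, flat black rubber pad 70 x 70 x 6 mm (top at z = 6 mm) with a light grey silhouette in its middle: a disc 45 mm across, the larger of the two discs, for the lens tube; origin at the middle of its underside
- pad_objective: a fixed, flat black rubber pad 70 x 70 x 6 mm (top at z = 6 mm) with a light grey silhouette in its middle: a disc 27 mm across, the smaller of the two discs, for the objective; origin at the middle of its underside
- pad_battery: a fixed, flat black rubber pad 70 x 70 x 6 mm (top at z = 6 mm) with a light grey silhouette in its middle: a rectangle 29 mm (x) by 53 mm (y), for the battery; origin at the middle of its underside
- pad_hex: a fixed, flat black rubber pad 46 (x) by 106 (y) by 6 mm (top at z = 6 mm) with a light grey L, for the hex key; origin at the middle of its underside; the L lies in the pad's frame just as the key lies in its own (long leg along y at x = -9.5 mm, short leg at the +y end towards +x), so the key fits with its frame over the pad's
- pad_hex_elbow (a point): the bend of the drawn L on top of that pad, at (-9.5, 40.5, 6) mm in the pad's frame
- eyepiece: bystander: loose black spare eyepiece standing right of the work, 33 mm across and 41 mm high, shorter and thinner than the lens tube and stepped in towards its foot; stays where it is; origin at the centre of its underside
- loupe: bystander: loose black eye loupe with a pale band under its top, standing on its wide end, 36 mm across and 34 mm high, standing near the front edge on the right; stays where it is; origin at the centre of its underside

How it is judged:
By the outcome, as a careful person would: the job done as asked, in the order asked, and still so for the second after the job is handed in, with the robot touching nothing.
It also fails if it takes over 99 s, if anything falls off the work surface, if the arm or the gripper's body presses on something with over 40 N, if the wrist force passes 120 N, or if a joint passes its speed limit or range.

## Working session

There is one attempt and no reset: what is moved stays moved. The work goes in short steps, Python scripts to look and compute and a tool call to move; the robot and the scene stay as the last step left them, time stands still between calls to the robot, and variables do not carry over. Pictures are saved under pics/ and viewed, and the job is handed in when it is done.

Besides the shell and the picture viewer there is one more tool, called after "Emit:" in YAML: its name, and indented under it one key for each argument. servo_tool: Moves the arm, as the interface text tells. Its arguments: {"type":"object","properties":{"plan":{"type":"array","items":{"type":"array"}},"squeeze":{"type":"number"}},"required":["plan"]}

```bash
ls; mkdir -p pics; python3 - <<'E'
from plant import bot, read_camera, spot_in, masks_of, pinpoint
import cv2
print(bot.sense())
for n in ("top","side"):
    p=read_camera(n); cv2.imwrite(f"pics/{n}0.png",p["image"][:,:,::-1]); print(p["camera_matrix"],p["extrinsics"])
    for l in ["lens_tube","objective","battery","hex_key","hex_key_elbow","pad_tube","pad_objective","pad_battery","pad_hex","pad_hex_elbow","eyepiece","loupe"]:
        print(n,l,[(d["centre"].round(4).tolist() if hasattr(d["centre"],'round') else d["centre"],round(d["p"],2)) for d in pinpoint(p,l)][:3])
print(bot.sense()["t"])
E
```

```text
pics
{'t': 0.0, 'q': array([-1.36561167,  0.43522746,  0.0249726 ,  1.57413053, -0.01159815,
        1.13398878, -0.07510072]), 'dq': array([ 0.00102819,  0.00035191,  0.00029749,  0.00118578,  0.00096199,
        0.00035055, -0.00163284]), 'joint_torque': array([ 3.43109605e-04, -6.70478225e+01,  1.02576971e+00, -3.16208088e+01,
        1.56684068e-02,  1.25817579e-02,  2.85658183e-05]), 'eef_pos': array([0.18924072, 0.59511545, 0.23051025]), 'tool_rot': array([-4.81653753e-01, -3.10434844e+00,  2.52266019e-03]), 'ft_force': array([-0.09500082, -0.063864  ,  0.08254918]), 'torque': array([-0.00790035,  0.0488936 , -0.00402817]), 'gripper_width': 0.08550884205496195}
[[456.69917542   0.         284.74740018]
 [  0.         456.69917542 215.91370388]
 [  0.           0.           1.        ]] [[-0.00444309 -0.99095958  0.13408718  0.43350885]
 [-0.99993619  0.00301005 -0.01088819  0.01235361]
 [ 0.01038614 -0.134127   -0.99090972  0.90851554]
 [ 0.          0.          0.          1.        ]]
top lens_tube [([0.6618, 0.1969, -0.0005], 0.63)]
top objective [([0.4435, -0.0785, 0.0002],
[... 985 characters left out ...]
[([0.5368, -0.0388, -0.0019], 0.5)]
side hex_key [([0.6648, 0.0619, 0.0007], 0.59), ([0.666, 0.11, 0.0043], 0.37)]
side hex_key_elbow [([0.6674, 0.1103, 0.0029], 0.54), ([0.5335, 0.2619, 0.0013], 0.53)]
side pad_tube [([0.4394, 0.2182, -0.0014], 0.64)]
side pad_objective [([0.433, 0.1124, -0.0008], 0.69)]
side pad_battery [([0.5425, 0.1022, -0.0006], 0.65)]
side pad_hex [([0.5447, 0.1011, -0.0011], 0.55), ([0.5429, 0.2234, -0.0027], 0.47), ([0.4383, 0.218, -0.0039], 0.26)]
side pad_hex_elbow [([0.5347, 0.2618, 0.0002], 0.48), ([0.4302, 0.1117, -0.0027], 0.28)]
side eyepiece [([0.5379, -0.039, 0.0003], 0.72), ([0.6705, 0.1111, 0.0016], 0.43)]
side loupe [([0.3999, -0.2182, 0.0014], 0.78)]
1.3
```

View pics/top0.png

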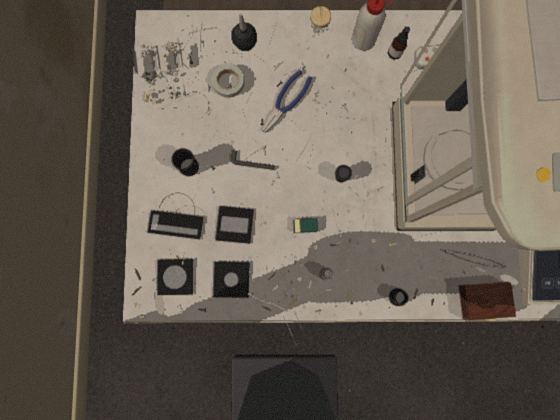

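View pics/side0.png

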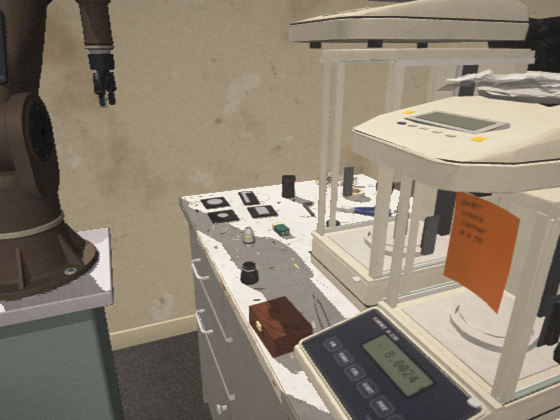

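```bash
cat > h.py <<'E'
from plant import bot, read_camera, spot_in, masks_of, pinpoint
import cv2, numpy as np
def rect(p,z,x0,x1,y0,y1,s=2000):
    # returns picture: rows = decreasing x, cols = decreasing y, s px/m
    K=p["camera_matrix"];E=np.linalg.inv(p["extrinsics"])
    P=K@E[:3]; H=P@np.array([[1,0,0],[0,1,0],[0,0,z],[0,0,1.]])
    A=np.array([[0,-1/s,x1],[-1/s,0,y1],[0,0,1]])
    return cv2.warpPerspective(p["image"],H@A,(int((y1-y0)*s),int((x1-x0)*s)),flags=cv2.INTER_CUBIC|cv2.WARP_INVERSE_MAP)
def ray(p,u,v,z):
    K=p["camera_matrix"];E=p["extrinsics"]
    d=E[:3,:3]@np.linalg.solve(K,[u,v,1.]);o=E[:3,3]
    return o+d*(z-o[2])/d[2]
def proj(p,X):
    E=np.linalg.inv(p["extrinsics"]);c=p["camera_matrix"]@(E[:3,:3]@np.asarray(X)+E[:3,3]);return c[:2]/c[2]
def save(n,im): cv2.imwrite("pics/"+n,im[:,:,::-1])
E
python3 - <<'E'
from h import *
p=read_camera("top")
r=rect(p,0.006,0.37,0.73,-0.16,0.28,1800)
# grid ticks
for i,y in enumerate(np.arange(-0.15,0.28,0.05)):
    cv2.line(r,(int((0.28-y)*1800),0),(int((0.28-y)*1800),8),(255,0,0),1)
for x in np.arange(0.4,0.73,0.05):
    cv2.line(r,(0,int((0.73-x)*1800)),(8,int((0.73-x)*1800)),(255,0,0),1)
save("rect.png",r); print(r.shape)
import pickle; pickle.dump(p,open("top.pkl","wb"))
for l in ["lens_tube","objective","battery","hex_key","pad_tube","pad_objective","pad_battery","pad_hex","eyepiece","loupe"]:
    for d in masks_of(p,l)[:2]:
        m=d["mask"].astype(np.uint8); v,u=np.nonzero(m)
        rc=cv2.minAreaRect(np.stack([u,v],1).astype(np.float32))
        print(l,round(d["p"],2),len(u),u.mean().round(1),v.mean().round(1),np.round(rc[0],1),np.round(rc[1],1),round(rc[2],1),ray(p,*rc[0],0.006).round(4))
E
```

```text
(648, 792, 3)
lens_tube 0.66 534 184.3 161.3 [184.8 161.3] [31.1 21.9] 45.0 [0.6678 0.2042 0.006 ]
objective 0.42 125 325.3 273.4 [325.  273.5] [11. 12.] 90.0 [ 0.4413 -0.0761  0.006 ]
objective 0.25 1267 174.4 224.0 [174.7 224.5] [53.7 25.3] 7.9 [0.5391 0.2209 0.006 ]
battery 0.68 368 304.6 225.1 [304.7 225.1] [14.5 26.3] 84.3 [ 0.537  -0.0372  0.006 ]
hex_key 0.59 283 249.4 162.5 [250.9 163.3] [44.6 12.7] 21.0 [0.6633 0.0704 0.006 ]
pad_tube 0.75 1298 174.4 276.5 [174.  276.5] [35. 36.] 90.0 [0.4368 0.2194 0.006 ]
pad_objective 0.63 1232 230.7 278.7 [231.  278.5] [36. 35.] 0.0 [0.4324 0.1081 0.006 ]
pad_battery 0.71 1226 233.9 224.0 [233.8 223.9] [35.4 35. ] 5.2 [0.5399 0.1038 0.006 ]
pad_hex 0.58 1195 175.0 224.1 [174.6 224. ] [53.5 23. ] 7.4 [0.5401 0.2211 0.006 ]
eyepiece 0.74 225 342.3 173.1 [342.5 173. ] [16. 15.] 90.0 [ 0.6429 -0.1148  0.006 ]
loupe 0.6 188 396.5 296.8 [398.  296.5] [17. 18.] 90.0 [ 0.3962 -0.218   0.006 ]
```

View pics/rect.png

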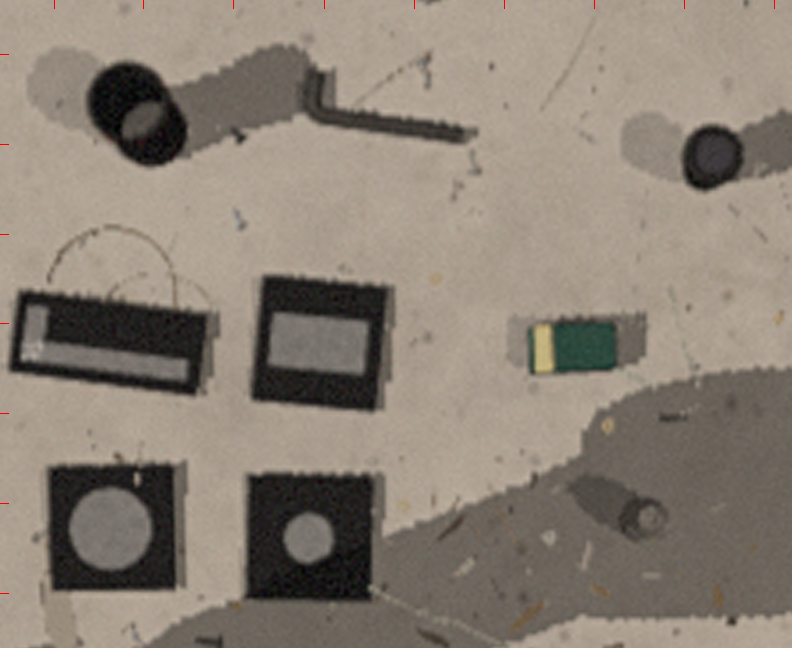

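```bash
python3 - <<'E'
from h import *
import pickle; p=pickle.load(open("top.pkl","rb"))
S=4000
def crop(cx,cy,hw,z): return rect(p,z,cx-hw,cx+hw,cy-hw,cy+hw,S), (cx+hw,cy+hw)
def tow(c,o): return o[0]-c[1]/S, o[1]-c[0]/S
for n,cx,cy in [("tube",.437,.219),("obj",.432,.108),("bat",.540,.1035),("hex",.540,.2205)]:
    r,o=crop(cx,cy,.065,.006); g=cv2.cvtColor(r,cv2.COLOR_RGB2GRAY)
    dark=(g<62).astype(np.uint8)
    cs,_=cv2.findContours(dark,cv2.RETR_CCOMP,cv2.CHAIN_APPROX_NONE)[0:2]
    for c in sorted(cs,key=cv2.contourArea)[-2:]:
        rc=cv2.minAreaRect(c); M=cv2.moments(c); ctr=(M['m10']/M['m00'],M['m01']/M['m00'])
        print(n,'rectc',np.round(tow(rc[0],o),4),'size',np.round(np.array(rc[1])/S,4),round(rc[2],1),'cent',np.round(tow(ctr,o),4))
for n,cx,cy,z in [("battery",.537,-.037,.018),("key",.668,.068,.009)]:
    r,o=crop(cx,cy,.065,z); save(n+"_c.png",r)
    hsv=cv2.cvtColor(r,cv2.COLOR_RGB2HSV)
    save(n+"_c.png",cv2.resize(r,(520,520)))
r,o=crop(.66,.2,.065,0); save("tube_c.png",r)
r,o=crop(.44,-.079,.065,0.0); save("obj_c.png",r)
a=[cv2.imread(f"pics/{n}_c.png") for n in("battery","key","tube","obj")]
a=[cv2.resize(x,(390,300) if 0 else (300,300)) for x in a]
cv2.imwrite("pics/four.png",np.vstack([np.hstack(a[:2]),np.hstack(a[2:])]))
E
```

```text
tube rectc [0.4362 0.2191] size [0.047  0.0468] 45.0 cent [0.4364 0.2188]
tube rectc [0.4372 0.2179] size [0.069  0.0696] 89.2 cent [0.437  0.2177]
obj rectc [0.4316 0.1087] size [0.0279 0.0289] 64.8 cent [0.4314 0.1086]
obj rectc [0.4315 0.1081] size [0.0695 0.0703] 1.2 cent [0.4313 0.108 ]
bat rectc [0.5394 0.1034] size [0.0558 0.032 ] 5.3 cent [0.5394 0.1033]
bat rectc [0.5396 0.1026] size [0.0694 0.069 ] 5.4 cent [0.5394 0.1027]
hex rectc [0.5397 0.2211] size [0.0949 0.0333] 7.2 cent [0.5337 0.2287]
hex rectc [0.54   0.2196] size [0.1058 0.0455] 7.6 cent [0.5398 0.2198]
```

View pics/four.png

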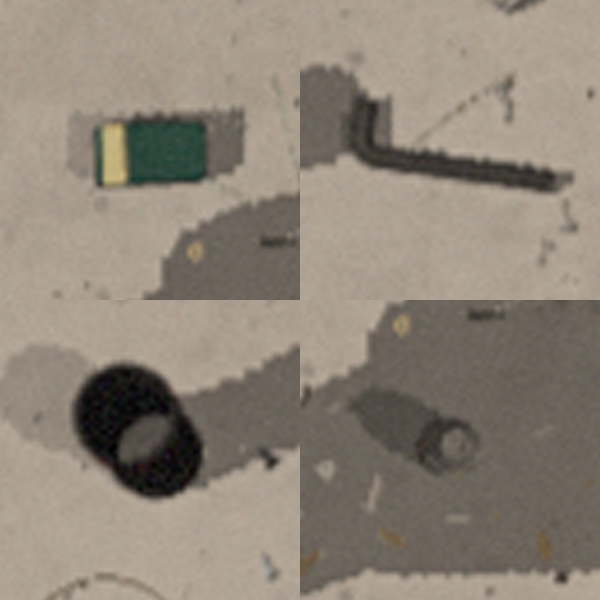

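```bash
cat > fit.py <<'E'
from h import *
from scipy.optimize import minimize
def maskfit(p,target,polys3d,x0,steps,roi):
    """target bool mask in upsampled roi; polys3d(params)-> list of Nx3 arrays, hull of each filled, union"""
    u0,v0,u1,v1=roi;s=8
    def render(q):
        m=np.zeros(((v1-v0)*s,(u1-u0)*s),np.uint8)
        for P in polys3d(q):
            c=np.array([proj(p,X) for X in P]); c=((c+.5-[u0,v0])*s-.5)
            h=cv2.convexHull(c.astype(np.float32)); cv2.fillPoly(m,[np.round(h*16).astype(np.int32)],1,shift=4)
        return m
    def cost(q):
        m=render(q); return 1-(m&target).sum()/((m|target).sum()+1e-9)
    x0=np.array(x0,float)
    sim=np.vstack([x0]+[x0+np.eye(len(x0))[i]*steps[i] for i in range(len(x0))])
    r=minimize(cost,x0,method="Nelder-Mead",options=dict(initial_simplex=sim,xatol=1e-5,fatol=1e-5,maxiter=300))
    return r.x,r.fun
def up(p,roi,s=8):
    u0,v0,u1,v1=roi
    im=p["image"][v0:v1,u0:u1]
    return cv2.resize(im,None,fx=s,fy=s,interpolation=cv2.INTER_CUBIC)
def circ(x,y,z,r): 
    a=np.linspace(0,2*np.pi,40,endpoint=False); return np.stack([x+r*np.cos(a),y+r*np.sin(a),0*a+z],1)
def T(q,pts):
    c,s=np.cos(q[2]),np.sin(q[2]); pts=np.array(pts,float)
    return np.stack([q[0]+c*pts[:,0]-s*pts[:,1],q[1]+s*pts[:,0]+c*pts[:,1],pts[:,2]],1)
def box(x0,x1,y0,y1,z0,z1): return [(x,y,z) for x in(x0,x1) for y in(y0,y1) for z in(z0,z1)]
def tube(q,z=0): return [np.vstack([circ(q[0],q[1],z,.0215),circ(q[0],q[1],z+.062,.0215)])]
def batt(q,z=0): return [T(q,box(-.0135,.0135,-.025,.025,z,z+.018))]
def key(q,z=0): return [T(q,box(-.014,-.005,-.045,.045,z,z+.009)),T(q,box(-.014,.0145,.036,.045,z,z+.009))]
E
python3 - <<'E'
from fit import *
import pickle; p=pickle.load(open("top.pkl","rb"))
def big(m):
    n,l,st,_=cv2.connectedComponentsWithStats(m.astype(np.uint8)); k=1+np.argmax(st[1:,4]); return (l==k).astype(np.uint8)
out=[]
roi=(160,135,212,187); im=up(p,roi); g=cv2.cvtColor(im,cv2.COLOR_RGB2GRAY)
for th in(50,70,): 
    t=big(g<th); c,_=cv2.findContours(t,0,2); t=cv2.drawContours(np.zeros_like(t),c,-1,1,-1); print("tube",th,maskfit(p,t,tube,(.662,.197),(.004,.004),roi))
roi=(285,205,330,245); im=up(p,roi); h=cv2.cvtColor(im,cv2.COLOR_RGB2HSV)
for th in(90,110):
    t=big(cv2.morphologyEx((h[...,1]>th).astype(np.uint8),cv2.MORPH_CLOSE,np.ones((9,9)))); print("bat",th,t.sum()/64,maskfit(p,t,batt,(.537,-.037,0.05),(.004,.004,.1),roi))
roi=(220,138,290,180); im=up(p,roi); g=cv2.cvtColor(im,cv2.COLOR_RGB2GRAY)
for th in(75,85,95):
    t=big(g<th); print("key",th,t.sum()/64,maskfit(p,t,key,(.668,.066,-.13),(.004,.004,.05),roi)); save(f"k{th}.png",np.dstack([t*255]*3))
# drawn L
roi=(140,200,212,248); im=up(p,roi); g=cv2.cvtColor(im,cv2.COLOR_RGB2GRAY)
d=big(g<65); c,hi=cv2.findContours(d,cv2.RETR_CCOMP,2); k=max((i for i in range(len(c)) if hi[0][i][3]>=0),key=lambda i:cv2.contourArea(c[i]))
t=cv2.drawContours(np.zeros_like(d),c,k,1,-1)
print("L",maskfit(p,t,lambda q:[X-[0,0,.003] for X in [T(q,box(-.0145,-.0045,-.0455,.0455,.009,.009)),T(q,box(-.0145,.015,.0355,.0455,.009,.009))]],(.54,.22,-.13),(.004,.004,.05),roi))
E
```

```text
tube 50 (array([0.65929004, 0.19664111]), np.float64(0.16379084281745515))
tube 70 (array([0.65787248, 0.19661516]), np.float64(0.11249868545590713))
bat 90 164.28125 (array([ 0.53766667, -0.03944444,  0.12222222]), np.float64(0.5632790427123333))
bat 110 6.25 (array([ 0.53521053, -0.03632822,  0.14089781]), np.float64(0.9833783503012681))
key 75 219.25 (array([ 0.67155135,  0.06656482, -0.14217909]), np.float64(0.26832883383625705))
key 85 247.25 (array([ 0.67156066,  0.0670333 , -0.15380915]), np.float64(0.2394962267999572))
key 95 275.96875 (array([ 0.67181857,  0.06715826, -0.16071798]), np.float64(0.22463803441723662))
L (array([ 0.53934622,  0.2211138 , -0.12267548]), np.float64(0.22919786986190593))
```

```bash
python3 - <<'E'
from fit import *
import pickle; p=pickle.load(open("top.pkl","rb"))
roi=(285,205,330,245); im=up(p,roi).astype(int); 
grn=(im[...,1]-im[...,0]>15)|((im[...,0]-im[...,2]>45))
t=cv2.morphologyEx(grn.astype(np.uint8),cv2.MORPH_OPEN,np.ones((5,5)));t=cv2.morphologyEx(t,cv2.MORPH_CLOSE,np.ones((15,15)))
n,l,st,_=cv2.connectedComponentsWithStats(t);t=(l==1+np.argmax(st[1:,4])).astype(np.uint8)
print("bat",t.sum()/64,maskfit(p,t,batt,(.537,-.037,0.05),(.004,.004,.1),roi)); 
for n in ("side",):
    s=read_camera(n);r=s["image"]
    save("sidecrop.png",cv2.resize(r[160:290,190:340],(750,650))[:600])
s=bot.sense();print(s["t"],s["eef_pos"],s["tool_rot"])
E
cat > mv.py <<'E'
import sys
from h import *
from scipy.spatial.transform import Rotation as R
# usage: mv.py x y z jawdeg : relative move from measured pose
x,y,z,j=map(float,sys.argv[1:5])
s=bot.sense(); R0=R.from_rotvec(s["tool_rot"])
j=np.radians(j); Y=np.array([np.cos(j),np.sin(j),0]);Z=np.array([0,0,-1.]);X=np.cross(Y,Z)
best=min([R.from_matrix(np.stack([k*X,k*Y,Z],1)) for k in(1,-1)],key=lambda r:(R0.inv()*r).magnitude())
print("t",round(s["t"],2),"turn",np.degrees((R0.inv()*best).as_rotvec()).round(2),"shift",R0.inv().apply(np.array([x,y,z])-s["eef_pos"]).round(4),"pos",s["eef_pos"].round(4),"w",round(s["gripper_width"],4),"F",s["ft_force"].round(1))
E
python3 mv.py .6 .25 .2 -5
```

```text
bat 278.53125 (array([ 0.53720657, -0.03741719,  0.13055219]), np.float64(0.2597407992024898))
1.9 [0.1893923  0.5956189  0.23133581] [4.81736368e-01 3.10440698e+00 3.52866302e-05]
t 1.9 turn [ 0.    0.   77.36] shift [-0.496  -0.2049  0.0313] pos [0.1894 0.5956 0.2313] w 0.0858 F [0.1 0.2 0.1]
```

View pics/sidecrop.png

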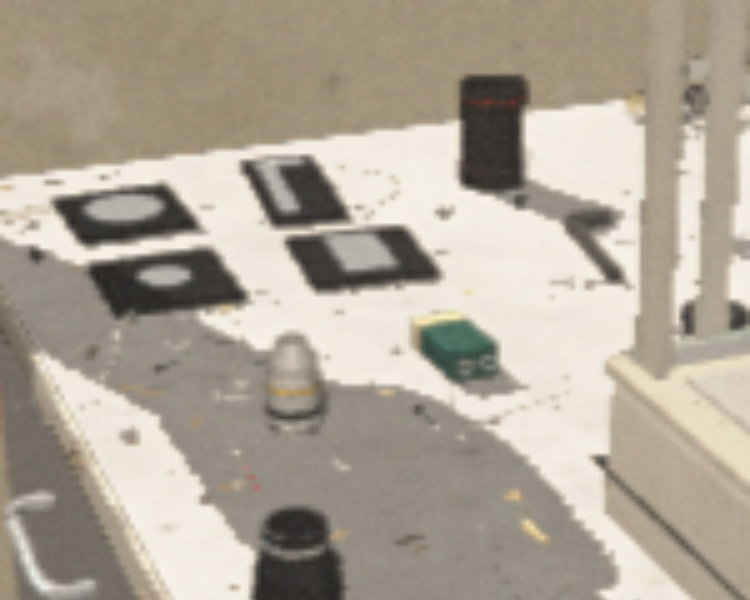

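```bash
python3 mv.py .661 .197 .15 -5
```

```text
t 1.9 turn [ 0.    0.   77.36] shift [-0.5702 -0.2369  0.0813] pos [0.1894 0.5956 0.2313] w 0.0858 F [0.1 0.2 0.1]
```

Emit:
servo_tool:
  plan:
    - [[0,0,77.4],[-0.57,-0.237,0.081],0.085]
    - [[0,0,77.4],[-0.57,-0.237,0.081],0.085]
    - [[0,0,77.4],[-0.57,-0.237,0.081],0.085]
    - [[0,0,77.4],[-0.57,-0.237,0.081],0.085]
    - [[0,0,77.4],[-0.57,-0.237,0.081],0.085]
    - [[0,0,77.4],[-0.57,-0.237,0.081],0.085]
    - [[0,0,77.4],[-0.57,-0.237,0.081],0.085]
    - [[0,0,77.4],[-0.57,-0.237,0.081],0.085]
  squeeze: 40

```text
t: 2.7
eef_pos: [0.4936, 0.3382, 0.1794]
tool_rot: [-2.157, -2.284, -0.001]
ft_force: [1.5, 0.8, 0.1]
gripper_width: 0.0853
```

```bash
python3 mv.py .661 .197 .15 -5
```

```text
t 2.7 turn [ 0.03 -0.04  8.27] shift [-0.1506  0.1591  0.0294] pos [0.4936 0.3382 0.1794] w 0.0853 F [1.5 0.8 0.1]
```

Emit:
servo_tool:
  plan:
    - [[0,0,8.3],[-0.15,0.159,0.029],0.085]
    - [[0,0,8.3],[-0.15,0.159,0.029],0.085]
    - [[0,0,8.3],[-0.15,0.159,0.029],0.085]
    - [[0,0,8.3],[-0.15,0.159,0.029],0.085]
    - [[0,0,8.3],[-0.15,0.159,0.029],0.085]
    - [[0,0,8.3],[-0.15,0.159,0.029],0.085]
    - [[0,0,8.3],[-0.15,0.159,0.029],0.085]

```text
t: 3.4
eef_pos: [0.6602, 0.1999, 0.1499]
tool_rot: [-2.311, -2.127, 0.001]
ft_force: [0.1, 0.4, 0.1]
gripper_width: 0.0847
```

```bash
python3 mv.py .661 .197 .012 -5
```

```text
t 3.4 turn [-0.04 -0.01  0.27] shift [-0.0028  0.0012  0.1379] pos [0.6602 0.1999 0.1499] w 0.0847 F [0.1 0.4 0.1]
```

Emit:
servo_tool:
  plan:
    - [[0,0,0],[-0.003,0.001,0.045],0.085]
    - [[0,0,0],[-0.003,0.001,0.08],0.085]
    - [[0,0,0],[-0.003,0.001,0.115],0.085]
    - [[0,0,0],[-0.003,0.001,0.136],0.085]
    - [[0,0,0],[-0.003,0.001,0.136],0.085]
    - [[0,0,0],[-0.003,0.001,0.136],0.02]
    - [[0,0,0],[-0.003,0.001,0.136],0.02]
    - [[0,0,0],[-0.003,0.001,0.136],0.02]

```text
t: 4.2
eef_pos: [0.662, 0.1975, 0.0162]
tool_rot: [2.309, 2.129, 0.004]
ft_force: [0.2, 0.1, 0.6]
gripper_width: 0.0432
```

Emit:
servo_tool:
  plan:
    - [[0,0,0],[0,0,0],0.02]
    - [[0,0,0],[0,0,0],0.02]
    - [[0,0,0],[0,0,0],0.02]
    - [[0,0,0],[0,0,0],0.02]
    - [[0,0,0],[0,0,0],0.02]

```text
t: 4.7
eef_pos: [0.662, 0.1974, 0.0162]
tool_rot: [2.31, 2.129, 0.004]
ft_force: [-2.6, 0.8, 5.4]
gripper_width: 0.0416
```

```bash
python3 mv.py .661 .197 .012 -5; python3 - <<'E'
from h import *
for n in("top","side"):
    p=read_camera(n); r=p["image"]; r=r[100:240,120:300] if n=="top" else r[120:260,190:370]
    save(n+"1.png",cv2.resize(r,None,fx=4,fy=4,interpolation=3))
E
```

```text
t 4.7 turn [ 0.12 -0.1   0.31] shift [-0.0005 -0.0009  0.0042] pos [0.662  0.1974 0.0162] w 0.0416 F [-2.6  0.8  5.4]
```

View pics/side1.png

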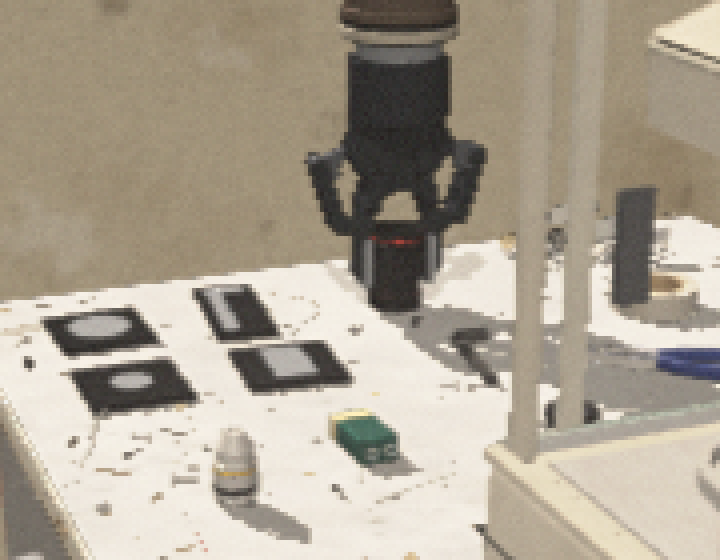

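Emit:
servo_tool:
  plan:
    - [[0,0,0],[0,0,-0.04],0.02]
    - [[0,0,0],[0,0,-0.06],0.02]
    - [[0,0,0],[0.002,-0.04,-0.06],0.02]
    - [[0,0,0],[0.003,-0.08,-0.06],0.02]
    - [[0,0,0],[0.003,-0.12,-0.06],0.02]
    - [[0,0,0],[0.003,-0.16,-0.06],0.02]
    - [[0,0,0],[0.003,-0.2,-0.06],0.02]
    - [[0,0,0],[0.003,-0.22,-0.06],0.02]

```text
t: 5.6
eef_pos: [0.4386, 0.2181, 0.0748]
tool_rot: [-2.308, -2.129, 0.001]
ft_force: [0.8, 0.3, -1.5]
gripper_width: 0.0413
```

Emit:
servo_tool:
  plan:
    - [[0,0,0],[0,0,0],0.02]
    - [[0,0,0],[0,0,0],0.02]
    - [[0,0,0],[0,0,0],0.02]

```text
t: 5.9
eef_pos: [0.4436, 0.2179, 0.0749]
tool_rot: [2.311, 2.127, 0.003]
ft_force: [-0.3, -0.1, -1.9]
gripper_width: 0.0412
```

```bash
python3 mv.py .4365 .2188 .022 -5; python3 - <<'E'
from h import *
p=read_camera("side"); r=p["image"]; r=r[100:240,170:350]
save("side2.png",cv2.resize(r,None,fx=4,fy=4,interpolation=3))
print([(np.round(d["centre"],4),d["p"]) for d in pinpoint(p,"lens_tube")])
p=read_camera("top")
save("top2.png",cv2.resize(p["image"][200:320,120:300],None,fx=4,fy=4,interpolation=3))
print([(np.round(d["centre"],4),d["p"]) for d in pinpoint(p,"lens_tube")])
E
```

```text
t 5.9 turn [ 0.11 -0.05  0.27] shift [ 0.0002 -0.0072  0.0529] pos [0.4436 0.2179 0.0749] w 0.0412 F [-0.3 -0.1 -1.9]
[(array([0.4447, 0.2138, 0.0609]), 0.89)]
[(array([ 0.6707,  0.0675, -0.0037]), 0.71), (array([0.4457, 0.2168, 0.0596]), 0.65)]
```

View pics/side2.png

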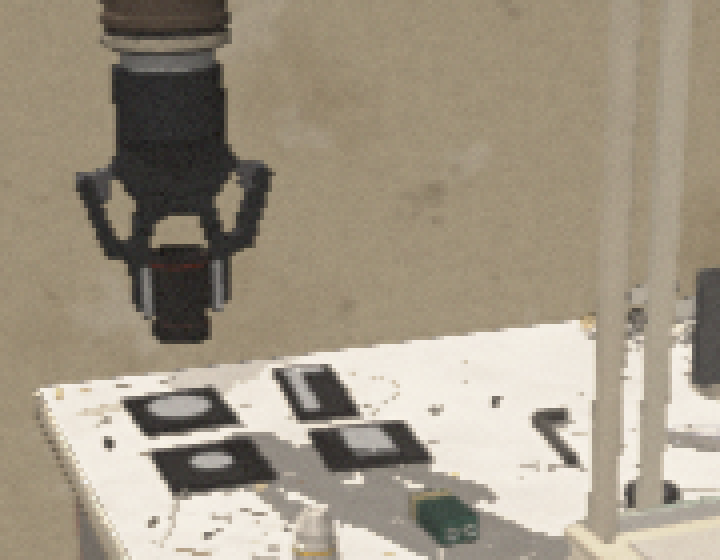

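View pics/top2.png

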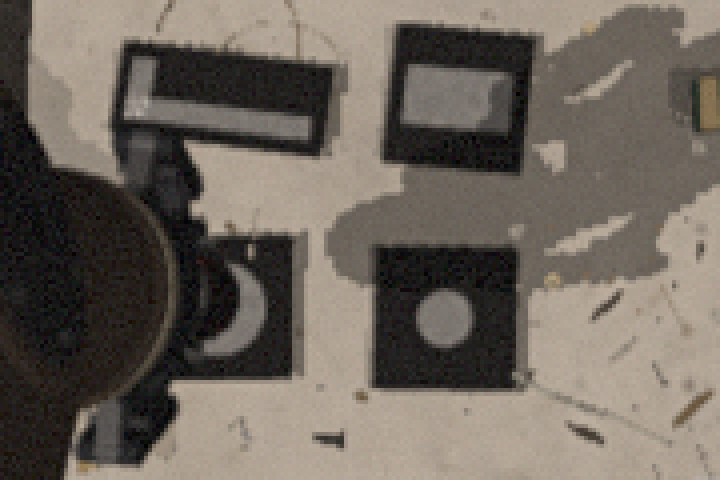

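Emit:
servo_tool:
  plan:
    - [[0,0,0],[0.001,-0.007,0.015],0.02]
    - [[0,0,0],[0.001,-0.007,0.035],0.02]
    - [[0,0,0],[0.001,-0.007,0.045],0.02]
    - [[0,0,0],[0.001,-0.007,0.05],0.02]
    - [[0,0,0],[0.001,-0.007,0.052],0.02]
    - [[0,0,0],[0.001,-0.007,0.052],0.02]

```text
t: 6.7
eef_pos: [0.4356, 0.2193, 0.0226]
tool_rot: [2.311, 2.128, 0.001]
ft_force: [0.5, -0.5, -0.9]
gripper_width: 0.0409
```

```bash
python3 mv.py .4365 .2192 .022 -5
```

```text
t 6.7 turn [ 0.02 -0.01  0.28] shift [0.     0.0009 0.0006] pos [0.4356 0.2193 0.0226] w 0.0409 F [ 0.5 -0.5 -0.9]
```

Emit:
servo_tool:
  plan:
    - [[0,0,0],[0,0.001,0.001],0.02]
    - [[0,0,0],[0,0.001,0.001],0.02]
    - [[0,0,0],[0,0.001,0.001],0.06]
    - [[0,0,0],[0,0.001,0.001],0.06]
    - [[0,0,0],[0,0.001,0.001],0.07]
    - [[0,0,0],[0,0.001,-0.03],0.07]
    - [[0,0,0],[0,0.001,-0.07],0.085]
    - [[0,0,0],[0,0.001,-0.12],0.085]

```text
t: 7.5
eef_pos: [0.4352, 0.2185, 0.1426]
tool_rot: [2.311, 2.128, -0.005]
ft_force: [1.4, 1.0, 0.3]
gripper_width: 0.0849
```

```bash
python3 mv.py .4435 -.0795 .13 -5
```

```text
t 7.5 turn [-0.12  0.14  0.29] shift [-0.2963  0.0327  0.0133] pos [0.4352 0.2185 0.1426] w 0.0849 F [1.4 1.  0.3]
```

Emit:
servo_tool:
  plan:
    - [[0,0,0.3],[-0.296,0.033,0.013],0.085]
    - [[0,0,0.3],[-0.296,0.033,0.013],0.085]
    - [[0,0,0.3],[-0.296,0.033,0.013],0.085]
    - [[0,0,0.3],[-0.296,0.033,0.013],0.085]
    - [[0,0,0.3],[-0.296,0.033,0.013],0.085]
    - [[0,0,0.3],[-0.296,0.033,0.013],0.085]
    - [[0,0,0.3],[-0.296,0.033,0.013],0.085]
    - [[0,0,0.3],[-0.296,0.033,0.013],0.085]

```text
t: 8.3
eef_pos: [0.4447, -0.0797, 0.1293]
tool_rot: [2.32, 2.118, -0.0]
ft_force: [-0.3, 1.1, 0.3]
gripper_width: 0.0852
```

```bash
python3 mv.py .4435 -.0795 .005 -5;python3 - <<'E'
from h import *
p=read_camera("side"); r=p["image"]
save("side3.png",cv2.resize(r[100:260,170:350],None,fx=4,fy=3.7,interpolation=3))
for l in("lens_tube","objective","pad_objective"): print([(np.round(d["centre"],4),d["p"]) for d in pinpoint(p,l)])
p=read_camera("top")
save("top3.png",cv2.resize(p["image"][180:330,140:340],None,fx=4,fy=4,interpolation=3))
for l in("lens_tube","objective"): print([(np.round(d["centre"],4),d["p"]) for d in pinpoint(p,l)])
E
```

```text
t 8.3 turn [ 0.    0.01 -0.21] shift [ 1.000e-04 -1.200e-03  1.243e-01] pos [ 0.4447 -0.0797  0.1293] w 0.0852 F [-0.3  1.1  0.3]
[(array([0.4383, 0.2194, 0.0092]), 0.8)]
[(array([ 0.4412, -0.0818, -0.003 ]), 0.56)]
[(array([0.6681, 0.0634, 0.0024]), 0.75), (array([ 0.4307,  0.1135, -0.0025]), 0.58)]
[(array([0.4375, 0.2189, 0.0067]), 0.92)]
[]
```

View pics/side3.png

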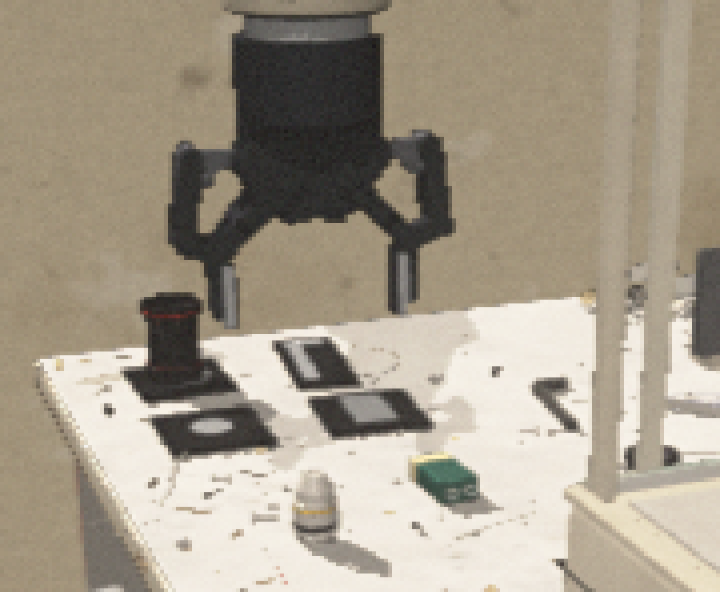

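View pics/top3.png

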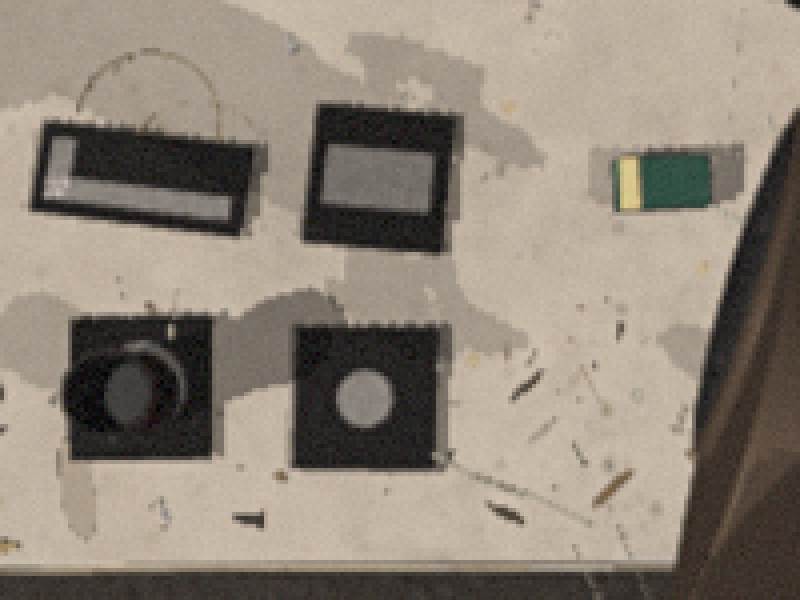

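```bash
python3 - <<'E'
from fit import *
p=read_camera("top"); import pickle; pickle.dump(p,open("t4.pkl","wb"))
r=rect(p,.006,.386,.486,.17,.27,6000)
r=cv2.convertScaleAbs(r,alpha=1.8)
save("tubez.png",r)
q=r.copy()
def c(x,y,rad,col): cv2.circle(q,(int((.27-y)*6000),int((.486-x)*6000)),int(rad*6000),col,1)
c(.4363,.2189,.0225,(255,0,0)); c(.4363,.2189,.0215,(0,255,0))
save("tubez2.png",q)
E
```

```text
(no output)
```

View pics/tubez.png

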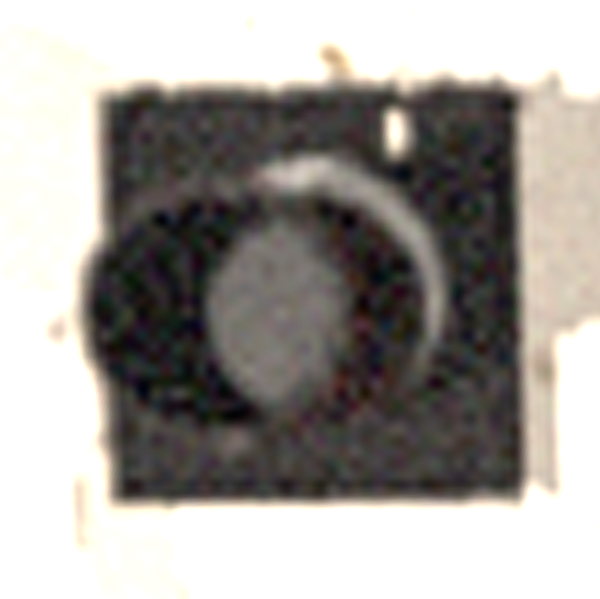

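View pics/tubez2.png

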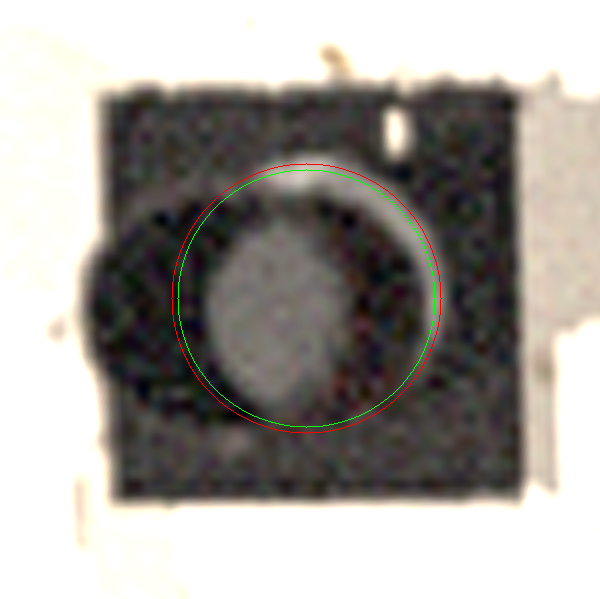

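```bash
python3 - <<'E'
from fit import *
import pickle; p=pickle.load(open("t4.pkl","rb"))
roi=(150,250,205,305); im=up(p,roi); g=cv2.GaussianBlur(cv2.cvtColor(im,cv2.COLOR_RGB2GRAY),(0,0),2)
def rm(polys,s=8):
    m=np.zeros(g.shape,np.uint8)
    for P in polys:
        c=np.array([proj(p,X) for X in P]); c=((c+.5-[roi[0],roi[1]])*s-.5)
        cv2.fillPoly(m,[np.round(cv2.convexHull(c.astype(np.float32))*16).astype(np.int32)],1,shift=4)
    return m
disc=rm([circ(.4365,.2189,.006,.0225)])
# synth: darkness model: disc 85, tube 15, pad 30 ; compare only in right/top half region with blur
best=[]
print(np.percentile(g,[5,50,95]))
hole=rm([circ(.4365,.2189+.004,.04,.013)])
region=rm([circ(.4365,.2189,.006,.027)])*(1-rm([circ(.4365,.2215,.03,.015)]))
gv=float(np.percentile(g[(disc>0)&(region>0)],97)); pv=35.
for dx in np.arange(-.007,.0041,.0005):
    for dy in np.arange(-.003,.0071,.0005):
        t=rm(tube((.4365+dx,.2189+dy),.006))
        s=np.where(t>0,20.,np.where(disc>0,gv,pv)); s=cv2.GaussianBlur(s,(0,0),5)
        e=((s-g)**2)[region>0].mean(); best.append((e,dx,dy))
best.sort(); print(gv); print(np.round(best[:6],4))
E
```

```text
[ 19. 114. 186.]
92.0
[[ 1.188910e+02 -4.000000e-03  1.500000e-03]
 [ 1.220161e+02 -3.500000e-03  1.500000e-03]
 [ 1.232670e+02 -4.000000e-03  1.000000e-03]
 [ 1.240518e+02 -3.500000e-03  2.000000e-03]
 [ 1.241560e+02 -4.500000e-03  1.000000e-03]
 [ 1.241615e+02 -4.000000e-03  2.000000e-03]]
```

```bash
python3 mv.py .4355 .2187 .13 -5
```

```text
t 8.7 turn [-0.   -0.01  0.11] shift [ 0.2943 -0.0347 -0.0007] pos [ 0.445  -0.0775  0.1293] w 0.0851 F [-0.3 -0.9 -1.1]
```

Emit:
servo_tool:
  plan:
    - [[0,0,0],[0.294,-0.035,0],0.085]
    - [[0,0,0],[0.294,-0.035,0],0.085]
    - [[0,0,0],[0.294,-0.035,0],0.085]
    - [[0,0,0],[0.294,-0.035,0],0.085]
    - [[0,0,0],[0.294,-0.035,0],0.085]
    - [[0,0,0],[0.294,-0.035,0],0.085]
    - [[0,0,0],[0.294,-0.035,0],0.085]
    - [[0,0,0],[0.294,-0.035,0],0.085]

```text
t: 9.5
eef_pos: [0.435, 0.2188, 0.1291]
tool_rot: [2.312, 2.127, -0.001]
ft_force: [-0.5, -1.5, 0.4]
gripper_width: 0.0852
```

Emit:
servo_tool:
  plan:
    - [[0,0,0],[0,0,0],0.085]
    - [[0,0,0],[0,0,0],0.085]
    - [[0,0,0],[0,0,0],0.085]

```text
t: 9.8
eef_pos: [0.4358, 0.2162, 0.1294]
tool_rot: [2.318, 2.12, -0.0]
ft_force: [0.1, 0.2, -0.7]
gripper_width: 0.0849
```

```bash
python3 mv.py .4355 .2187 .0225 -5
```

```text
t 9.8 turn [ 0.    0.   -0.12] shift [ 0.0024 -0.0005  0.1069] pos [0.4358 0.2162 0.1294] w 0.0849 F [ 0.1  0.2 -0.7]
```

Emit:
servo_tool:
  plan:
    - [[0,0,0],[0.002,0,0.04],0.085]
    - [[0,0,0],[0.002,0,0.08],0.085]
    - [[0,0,0],[0.002,0,0.105],0.085]
    - [[0,0,0],[0.002,0,0.105],0.085]
    - [[0,0,0],[0.002,0,0.105],0.02]
    - [[0,0,0],[0.002,0,0.105],0.02]
    - [[0,0,0],[0.002,0,0.105],0.02]
    - [[0,0,0],[0.002,0,0.105],0.02]

```text
t: 10.6
eef_pos: [0.4365, 0.2201, 0.0257]
tool_rot: [2.316, 2.123, 0.004]
ft_force: [-1.1, -0.1, 7.5]
gripper_width: 0.0417
```

Emit:
servo_tool:
  plan:
    - [[0,0,0],[0,0,0],0.02]
    - [[0,0,0],[0,0,0],0.02]

```text
t: 10.8
eef_pos: [0.4365, 0.2201, 0.0257]
tool_rot: [2.316, 2.123, 0.004]
ft_force: [-0.7, 0.4, 9.3]
gripper_width: 0.0418
```

```bash
python3 mv.py .439 .2167 .0225 -5
```

```text
t 10.8 turn [ 0.1  -0.11  0.01] shift [-0.0031  0.0028  0.0032] pos [0.4365 0.2201 0.0257] w 0.0418 F [-0.7  0.4  9.3]
```

Emit:
servo_tool:
  plan:
    - [[0,0,0],[0,0,-0.005],0.02]
    - [[0,0,0],[-0.002,0.0035,-0.005],0.02]
    - [[0,0,0],[-0.002,0.0035,-0.005],0.02]
    - [[0,0,0],[-0.002,0.0035,-0.005],0.02]
    - [[0,0,0],[-0.002,0.0035,0.001],0.02]
    - [[0,0,0],[-0.002,0.0035,0.001],0.02]
    - [[0,0,0],[-0.002,0.0035,0.001],0.02]
    - [[0,0,0],[-0.002,0.0035,0.001],0.02]

```text
t: 11.6
eef_pos: [0.4389, 0.2175, 0.0237]
tool_rot: [-2.315, -2.122, -0.001]
ft_force: [-3.9, -0.2, 16.3]
gripper_width: 0.0418
```

Emit:
servo_tool:
  plan:
    - [[0,0,0],[0,0,0],0.05]
    - [[0,0,0],[0,0,0],0.065]
    - [[0,0,0],[0,0,0],0.07]
    - [[0,0,0],[0,0,0],0.07]
    - [[0,0,0],[0,0,-0.04],0.08]
    - [[0,0,0],[0,0,-0.08],0.085]
    - [[0,0,0],[0,0,-0.11],0.085]
    - [[0,0,0],[0,0,-0.11],0.085]

```text
t: 12.4
eef_pos: [0.4412, 0.2182, 0.1367]
tool_rot: [2.316, 2.122, 0.01]
ft_force: [-0.5, 0.8, 0.4]
gripper_width: 0.085
```

```bash
python3 mv.py .4435 -.0795 .13 -5
```

```text
t 12.4 turn [ 0.27 -0.25 -0.  ] shift [-0.2964  0.0282  0.0056] pos [0.4412 0.2182 0.1367] w 0.085 F [-0.5  0.8  0.4]
```

Emit:
servo_tool:
  plan:
    - [[0,0,0],[-0.296,0.028,0.006],0.085]
    - [[0,0,0],[-0.296,0.028,0.006],0.085]
    - [[0,0,0],[-0.296,0.028,0.006],0.085]
    - [[0,0,0],[-0.296,0.028,0.006],0.085]
    - [[0,0,0],[-0.296,0.028,0.006],0.085]
    - [[0,0,0],[-0.296,0.028,0.006],0.085]
    - [[0,0,0],[-0.296,0.028,0.006],0.085]
    - [[0,0,0],[-0.296,0.028,0.006],0.085]

```text
t: 13.2
eef_pos: [0.4406, -0.0813, 0.1266]
tool_rot: [-2.32, -2.118, 0.001]
ft_force: [1.3, 0.7, -0.3]
gripper_width: 0.085
```

```bash
python3 - <<'E'
from fit import *
p=read_camera("top"); import pickle; pickle.dump(p,open("t5.pkl","wb"))
r=rect(p,.006,.386,.486,.17,.27,6000)
save("tubez3.png",cv2.convertScaleAbs(r,alpha=1.8))
p=read_camera("side");print([(np.round(d["centre"],4),d["p"]) for d in pinpoint(p,"lens_tube")])
E
python3 mv.py .4435 -.0795 .006 -5
```

```text
[(array([0.4384, 0.2153, 0.0087]), 0.8)]
t 13.35 turn [-0.05 -0.02  0.13] shift [-0.0007  0.0026  0.1208] pos [ 0.441  -0.0787  0.1268] w 0.0848 F [-0.3 -0.1 -0.1]
```

View pics/tubez3.png

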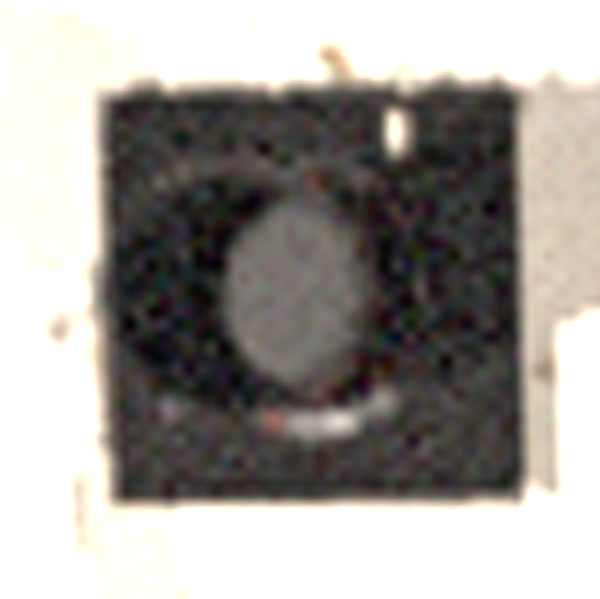

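Emit:
servo_tool:
  plan:
    - [[0,0,0],[-0.001,0.003,0.04],0.085]
    - [[0,0,0],[-0.001,0.003,0.08],0.085]
    - [[0,0,0],[-0.001,0.003,0.11],0.07]
    - [[0,0,0],[-0.001,0.003,0.121],0.06]
    - [[0,0,0],[-0.001,0.003,0.121],0.05]
    - [[0,0,0],[-0.001,0.003,0.121],0.05]
    - [[0,0,0],[-0.001,0.003,0.121],0.05]

```text
t: 14.05
eef_pos: [0.4452, -0.0812, 0.0075]
tool_rot: [2.314, 2.122, 0.003]
ft_force: [-0.1, -0.6, 0.2]
gripper_width: 0.0497
```

```bash
python3 - <<'E'
from h import *
p=read_camera("side"); r=p["image"]; save("side4.png",cv2.resize(r[150:260,180:330],None,fx=5,fy=5,interpolation=3))
E
python3 mv.py .4445 -.0795 .004 -5
```

```text
t 14.1 turn [ 0.14 -0.02  0.03] shift [ 0.0016 -0.0008  0.0035] pos [ 0.4451 -0.0812  0.0075] w 0.0502 F [-0.6  0.6  0.3]
```

View pics/side4.png

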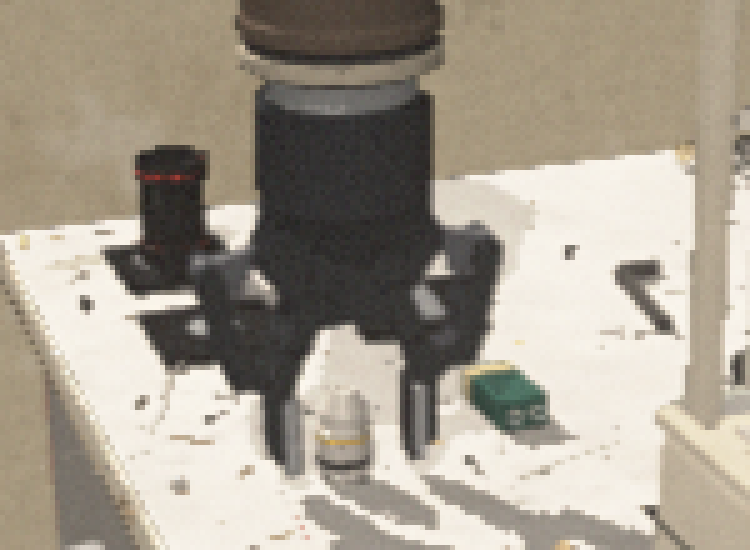

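```bash
python3 - <<'E'
from fit import *
import pickle
p=read_camera("side"); t=pickle.load(open("top.pkl","rb"))
def ov(p,u0,v0,w,h,s,ps):
    im=cv2.resize(p["image"][v0:v0+h,u0:u0+w],None,fx=s,fy=s,interpolation=3)
    for (x,y),col in ps:
        for z,r in((0,.009),(.022,.0125),(.045,.007)):
            c=np.array([proj(p,X) for X in circ(x,y,z,r)]); c=((c+.5-[u0,v0])*s-.5).astype(np.int32)
            cv2.polylines(im,[c],True,col,1)
    return im
ps=[((.4430,-.0785),(255,0,0))]
a=ov(p,235,215,40,40,10,ps); b=ov(t,305,253,40,40,10,ps)
save("ov.png",np.hstack([a,cv2.convertScaleAbs(b,alpha=1.5)]))
E
```

```text
(no output)
```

View pics/ov.png

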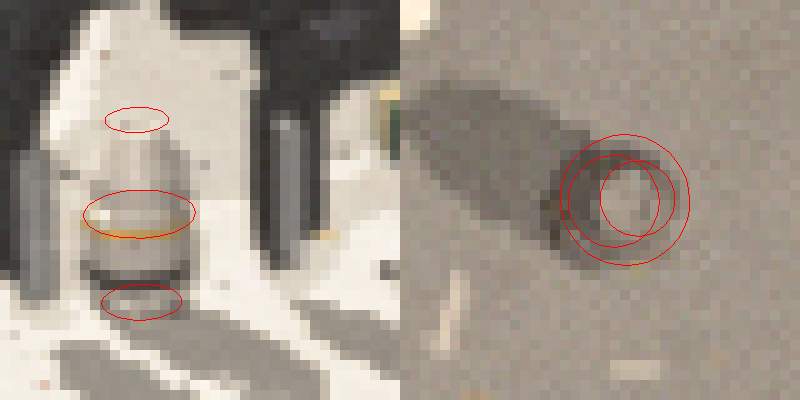

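Emit:
servo_tool:
  plan:
    - [[0,0,0],[0.002,0,0.0025],0.05]
    - [[0,0,0],[0.002,0,0.0025],0.05]
    - [[0,0,0],[0.002,0,0.0025],0.01]
    - [[0,0,0],[0.002,0,0.0025],0.01]
    - [[0,0,0],[0.002,0,0.0025],0.01]
    - [[0,0,0],[0.002,0,0.0025],0.01]
    - [[0,0,0],[0.002,0,0.0025],0.01]
  squeeze: 40

```text
t: 14.85
eef_pos: [0.4443, -0.0794, 0.0039]
tool_rot: [-2.316, -2.122, -0.0]
ft_force: [-1.6, -0.2, 6.3]
gripper_width: 0.0235
```

Emit:
servo_tool:
  plan:
    - [[0,0,0],[0,0,-0.02],0.01]
    - [[0,0,0],[0,0,-0.06],0.01]
    - [[0,0,0],[0,0,-0.08],0.01]
    - [[0,0,0],[0,0,-0.08],0.01]
    - [[0,0,0],[0,0,-0.08],0.01]

```text
t: 15.35
eef_pos: [0.4443, -0.0791, 0.0836]
tool_rot: [2.316, 2.123, 0.001]
ft_force: [-0.1, 0.5, -1.3]
gripper_width: 0.0233
```

```bash
python3 - <<'E'
from h import *
p=read_camera("side"); r=p["image"]; save("side5.png",cv2.resize(r[130:240,180:330],None,fx=5,fy=5,interpolation=3))
E
python3 mv.py .434 .108 .086 -5
```

```text
t 15.4 turn [-0.05 -0.01  0.02] shift [ 0.1856 -0.026  -0.0029] pos [ 0.4438 -0.0791  0.0831] w 0.0237 F [ 0.5  0.1 -0.9]
```

View pics/side5.png

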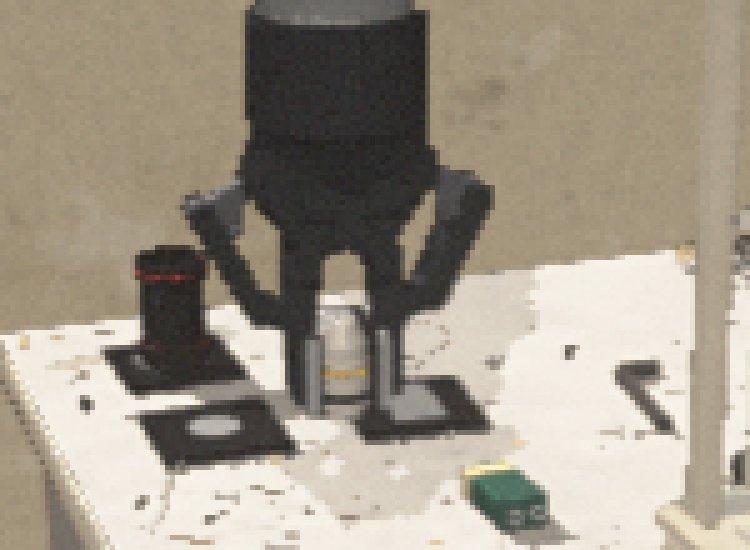

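Emit:
servo_tool:
  plan:
    - [[0,0,0],[0.04,-0.006,0],0.01]
    - [[0,0,0],[0.08,-0.012,0],0.01]
    - [[0,0,0],[0.12,-0.018,0],0.01]
    - [[0,0,0],[0.16,-0.024,0],0.01]
    - [[0,0,0],[0.186,-0.027,0],0.01]
    - [[0,0,0],[0.186,-0.027,0],0.01]
    - [[0,0,0],[0.186,-0.027,0],0.01]
    - [[0,0,0],[0.186,-0.027,0],0.01]

```text
t: 16.2
eef_pos: [0.4331, 0.1069, 0.0831]
tool_rot: [2.318, 2.121, -0.003]
ft_force: [-0.8, -0.8, -1.9]
gripper_width: 0.0233
```

```bash
python3 mv.py .4325 .1085 .0105 -5
```

```text
t 16.2 turn [-0.06  0.07 -0.08] shift [ 0.0017 -0.0007  0.0726] pos [0.4331 0.1069 0.0831] w 0.0233 F [-0.8 -0.8 -1.9]
```

Emit:
servo_tool:
  plan:
    - [[0,0,0],[0.0015,-0.0005,0.03],0.01]
    - [[0,0,0],[0.0015,-0.0005,0.06],0.01]
    - [[0,0,0],[0.0015,-0.0005,0.068],0.01]
    - [[0,0,0],[0.0015,-0.0005,0.07],0.01]
    - [[0,0,0],[0.0015,-0.0005,0.072],0.01]
    - [[0,0,0],[0.0015,-0.0005,0.072],0.01]
    - [[0,0,0],[0.0015,-0.0005,0.072],0.01]

```text
t: 16.9
eef_pos: [0.4338, 0.11, 0.0126]
tool_rot: [2.316, 2.122, 0.002]
ft_force: [-0.2, -0.6, -1.9]
gripper_width: 0.0233
```

```bash
python3 mv.py .4325 .1085 .0105 -5;  python3 - <<'E'
from h import *
p=read_camera("side"); r=p["image"]; save("side6.png",cv2.resize(r[130:240,180:330],None,fx=5,fy=5,interpolation=3))
E
```

```text
t 16.9 turn [ 0.08 -0.05  0.  ] shift [-0.0016 -0.0011  0.0021] pos [0.4338 0.11   0.0126] w 0.0233 F [-0.2 -0.6 -1.9]
```

View pics/side6.png

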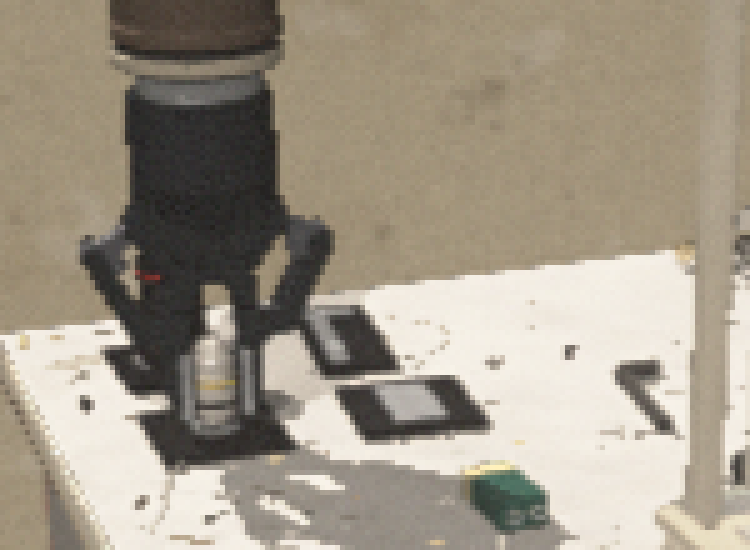

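Emit:
servo_tool:
  plan:
    - [[0,0,0],[-0.0015,-0.001,0.001],0.01]
    - [[0,0,0],[-0.0015,-0.001,0.0025],0.01]
    - [[0,0,0],[-0.0015,-0.001,0.0025],0.01]
    - [[0,0,0],[-0.0015,-0.001,0.0025],0.01]
    - [[0,0,0],[-0.0015,-0.001,0.0025],0.04]
    - [[0,0,0],[-0.0015,-0.001,0.0025],0.055]
    - [[0,0,0],[-0.0015,-0.001,0.0025],0.055]

```text
t: 17.65
eef_pos: [0.4321, 0.1084, 0.0092]
tool_rot: [2.316, 2.123, 0.0]
ft_force: [0.6, 0.1, 0.2]
gripper_width: 0.0551
```

Emit:
servo_tool:
  plan:
    - [[0,0,0],[0,0,-0.03],0.055]
    - [[0,0,0],[0,0,-0.07],0.07]
    - [[0,0,0],[0,0,-0.1],0.07]
    - [[0,0,0],[0,0,-0.1],0.07]
    - [[0,0,0],[0,0,-0.1],0.07]

```text
t: 18.15
eef_pos: [0.4323, 0.1088, 0.1096]
tool_rot: [2.315, 2.123, 0.002]
ft_force: [-1.2, 1.0, -0.6]
gripper_width: 0.0698
```

```bash
python3 mv.py .5382 -.0385 .08 6
```

```text
t 18.15 turn [  0.07  -0.06 -10.96] shift [-0.1377  0.1182  0.0296] pos [0.4323 0.1088 0.1096] w 0.0698 F [-1.2  1.  -0.6]
```

Emit:
servo_tool:
  plan:
    - [[0,0,-5],[-0.035,0.03,0],0.06]
    - [[0,0,-9],[-0.07,0.06,0.01],0.06]
    - [[0,0,-9],[-0.1,0.09,0.02],0.06]
    - [[0,0,-9],[-0.137,0.118,0.03],0.06]
    - [[0,0,-9],[-0.137,0.118,0.03],0.06]
    - [[0,0,-9],[-0.137,0.118,0.03],0.06]
    - [[0,0,-9],[-0.137,0.118,0.03],0.06]
    - [[0,0,-9],[-0.137,0.118,0.03],0.06]

```text
t: 18.95
eef_pos: [0.537, -0.0368, 0.0789]
tool_rot: [-2.139, -2.299, 0.0]
ft_force: [0.5, 0.3, -0.3]
gripper_width: 0.0602
```

```bash
python3 mv.py .5382 -.0385 .003 4;  python3 - <<'E'
from h import *
p=read_camera("side"); r=p["image"]; a=cv2.resize(r[150:250,190:310],None,fx=5,fy=5,interpolation=3)
print([(np.round(d["centre"],4),d["p"]) for d in pinpoint(p,"battery")])
p=read_camera("top")
print([(np.round(d["centre"],4),d["p"]) for d in pinpoint(p,"objective")])
r=rect(p,.006,.385,.485,.06,.16,5000); save("s7.png",np.hstack([a[:500],cv2.convertScaleAbs(r,alpha=1.5)])[:,300:])
E
```

```text
t 18.95 turn [-0.06 -0.05  0.12] shift [-0.0018  0.0012  0.0759] pos [ 0.537  -0.0368  0.0789] w 0.0602 F [ 0.5  0.3 -0.3]
[(array([ 0.5353, -0.041 , -0.0022]), 0.73)]
[(array([0.4321, 0.1151, 0.0041]), 0.61)]Traceback (most recent call last):
  File "<stdin>", line 6, in <module>
    return _nx.concatenate(arrs, 1, dtype=dtype, casting=casting)
           ~~~~~~~~~~~~~~~^^^^^^^^^^^^^^^^^^^^^^^^^^^^^^^^^^^^^^^
ValueError: all the input array dimensions except for the concatenation axis must match exactly, but along dimension 0, the array at index 0 has size 500 and the array at index 1 has size 499
```

```bash
python3 - <<'E'
from h import *
p=read_camera("side"); a=cv2.resize(p["image"][165:245,190:280],(450,400),interpolation=3)
p=read_camera("top")
r=rect(p,.006,.385,.485,.06,.16,5000); r=cv2.resize(r,(350,400)) if 0 else cv2.resize(r,(340,340))
r=cv2.copyMakeBorder(cv2.convertScaleAbs(r,alpha=1.5),0,60,0,0,cv2.BORDER_CONSTANT)
save("s7.png",np.hstack([a,r]))
E
```

```text
(no output)
```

View pics/s7.png

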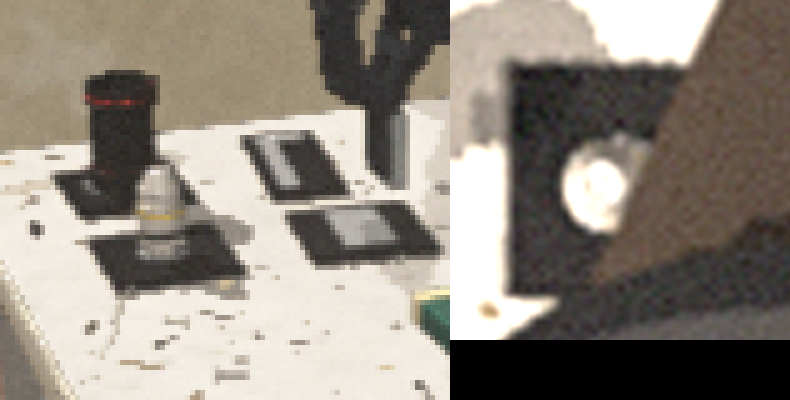

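Emit:
servo_tool:
  plan:
    - [[0,0,0],[-0.0015,0.001,0.035],0.06]
    - [[0,0,0],[-0.0015,0.001,0.06],0.06]
    - [[0,0,0],[-0.0015,0.001,0.072],0.06]
    - [[0,0,0],[-0.0015,0.001,0.077],0.05]
    - [[0,0,0],[-0.0015,0.001,0.077],0.045]
    - [[0,0,0],[-0.0015,0.001,0.077],0.045]

```text
t: 19.85
eef_pos: [0.5395, -0.0399, 0.0031]
tool_rot: [2.142, 2.297, 0.001]
ft_force: [0.2, 0.1, 1.0]
gripper_width: 0.0451
```

```bash
python3 - <<'E'
from h import *
p=read_camera("side"); a=cv2.resize(p["image"][165:255,220:340],None,fx=6,fy=6,interpolation=3); save("s8.png",a)
E
python3 mv.py .5382 -.0385 .003 4
```

```text
t 19.9 turn [0.09 0.   0.  ] shift [ 0.0014 -0.0012  0.0002] pos [ 0.5395 -0.0399  0.0032] w 0.0451 F [-0.5  0.5  0.2]
```

View pics/s8.png

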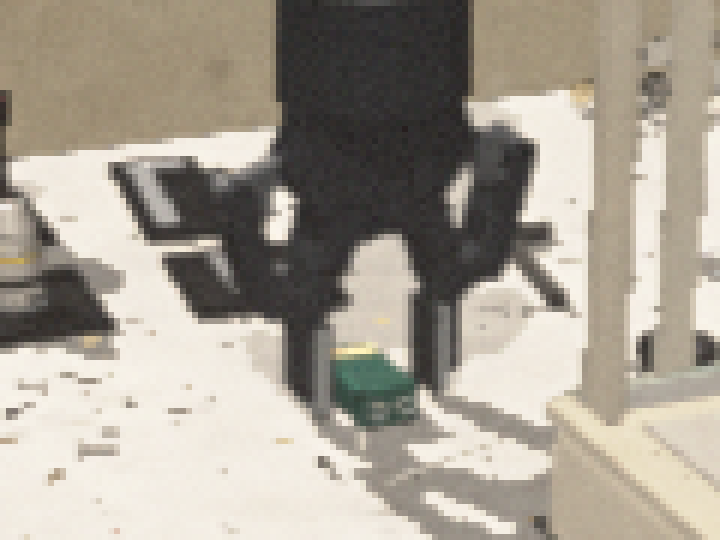

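Emit:
servo_tool:
  plan:
    - [[0,0,0],[0.001,0,0],0.01]
    - [[0,0,0],[0.001,0,0],0.01]
    - [[0,0,0],[0.001,0,0],0.01]
    - [[0,0,0],[0.001,0,0],0.01]
    - [[0,0,0],[0.001,0,0],0.01]
    - [[0,0,0],[0.001,0,0],0.01]
  squeeze: 40

```text
t: 20.5
eef_pos: [0.5393, -0.0386, 0.0032]
tool_rot: [2.142, 2.297, 0.002]
ft_force: [-1.7, 1.0, 6.8]
gripper_width: 0.0257
```

Emit:
servo_tool:
  plan:
    - [[0,0,0],[0,0,-0.02],0.01]
    - [[0,0,0],[0,0,-0.05],0.01]
    - [[0,0,0],[0,0,-0.06],0.01]
    - [[0,0,0],[0,0,-0.06],0.01]
    - [[0,0,0],[0,0,-0.06],0.01]

```text
t: 21.0
eef_pos: [0.5385, -0.0384, 0.0619]
tool_rot: [-2.142, -2.298, -0.0]
ft_force: [-0.6, 0.3, -0.4]
gripper_width: 0.025
```

```bash
python3 - <<'E'
from h import *
p=read_camera("side"); a=cv2.resize(p["image"][165:255,220:340],None,fx=6,fy=6,interpolation=3); save("s9.png",a)
E
python3 mv.py .5405 .1032 .06 -5.3
```

```text
t 21.05 turn [-0.06 -0.01  9.33] shift [0.1412 0.0123 0.0015] pos [ 0.5381 -0.0385  0.0615] w 0.0251 F [-1.2  0.3 -0.3]
```

View pics/s9.png

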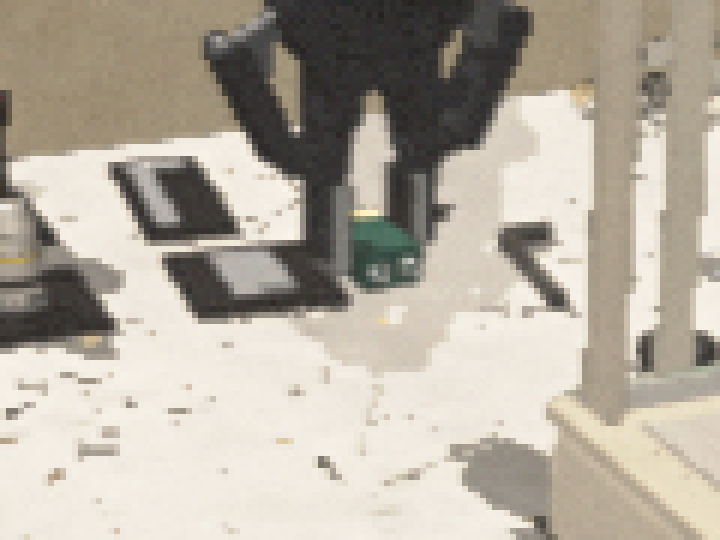

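Emit:
servo_tool:
  plan:
    - [[0,0,4],[0.04,0.003,0],0.01]
    - [[0,0,9.3],[0.08,0.007,0],0.01]
    - [[0,0,9.3],[0.12,0.01,0],0.01]
    - [[0,0,9.3],[0.141,0.0125,0],0.01]
    - [[0,0,9.3],[0.141,0.0125,0],0.01]
    - [[0,0,9.3],[0.141,0.0125,0],0.01]
    - [[0,0,9.3],[0.141,0.0125,0],0.01]

```text
t: 21.75
eef_pos: [0.541, 0.1012, 0.0617]
tool_rot: [2.323, 2.114, -0.002]
ft_force: [-0.1, -0.4, -0.9]
gripper_width: 0.0253
```

```bash
python3 mv.py .5407 .1028 .0095 -5.3
```

```text
t 21.75 turn [-0.05  0.06 -0.09] shift [ 0.0016 -0.0004  0.0522] pos [0.541  0.1012 0.0617] w 0.0253 F [-0.1 -0.4 -0.9]
```

Emit:
servo_tool:
  plan:
    - [[0,0,0],[0.001,-0.0005,0.025],0.01]
    - [[0,0,0],[0.001,-0.0005,0.042],0.01]
    - [[0,0,0],[0.001,-0.0005,0.049],0.01]
    - [[0,0,0],[0.001,-0.0005,0.05],0.01]
    - [[0,0,0],[0.001,-0.0005,0.05],0.01]
    - [[0,0,0],[0.001,-0.0005,0.05],0.01]

```text
t: 22.35
eef_pos: [0.5415, 0.1035, 0.013]
tool_rot: [2.322, 2.116, 0.002]
ft_force: [0.7, -0.1, -0.5]
gripper_width: 0.0251
```

```bash
python3 mv.py .5407 .1028 .0095 -5.3;python3 - <<'E'
from h import *
p=read_camera("side"); a=cv2.resize(p["image"][155:245,190:310],None,fx=6,fy=6,interpolation=3); save("s10.png",a)
E
```

```text
t 22.35 turn [ 0.07 -0.02 -0.02] shift [-0.0008 -0.0008  0.0035] pos [0.5415 0.1035 0.013 ] w 0.0251 F [ 0.7 -0.1 -0.5]
```

View pics/s10.png

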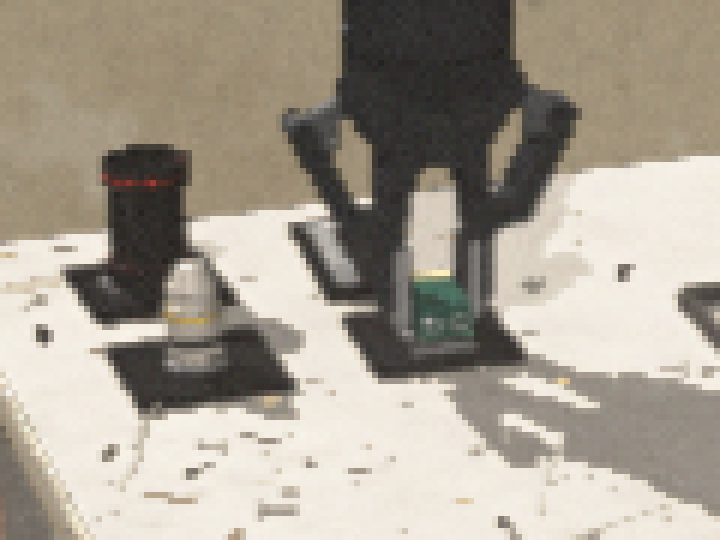

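Emit:
servo_tool:
  plan:
    - [[0,0,0],[-0.001,-0.001,0.002],0.01]
    - [[0,0,0],[-0.001,-0.001,0.0038],0.01]
    - [[0,0,0],[-0.001,-0.001,0.0038],0.01]
    - [[0,0,0],[-0.001,-0.001,0.0038],0.01]
    - [[0,0,0],[-0.001,-0.001,0.0038],0.04]
    - [[0,0,0],[-0.001,-0.001,0.0038],0.045]
    - [[0,0,0],[-0.001,-0.001,0.0038],0.045]

```text
t: 23.1
eef_pos: [0.5398, 0.1029, 0.0084]
tool_rot: [-2.322, -2.117, 0.0]
ft_force: [0.1, -0.4, 0.5]
gripper_width: 0.0447
```

Emit:
servo_tool:
  plan:
    - [[0,0,0],[0,0,-0.03],0.045]
    - [[0,0,0],[0,0,-0.06],0.045]
    - [[0,0,0],[0,0,-0.08],0.045]
    - [[0,0,0],[0,0,-0.08],0.045]
    - [[0,0,0],[0,0,-0.08],0.045]

```text
t: 23.6
eef_pos: [0.5399, 0.1031, 0.0884]
tool_rot: [2.321, 2.117, 0.001]
ft_force: [0.1, 0.3, -0.2]
gripper_width: 0.0452
```

```bash
python3 mv.py .66 .045 .09 -8
```

```text
t 23.6 turn [ 0.03 -0.03  2.73] shift [-0.0469  0.125  -0.0015] pos [0.5399 0.1031 0.0884] w 0.0452 F [ 0.1  0.3 -0.2]
```

```bash
python3 - <<'E'
from fit import *
import pickle; p=pickle.load(open("top.pkl","rb"))
S=4000
r=rect(p,.0045,.63,.71,.01,.13,S); g=cv2.GaussianBlur(cv2.cvtColor(r,cv2.COLOR_RGB2GRAY),(0,0),3).astype(float)
pts=[]
for c in range(120,360,4):   # y from .10 to .04
    col=g[:,c]; k=np.argmin(col); w=np.clip(110-col,0,None); w[:max(0,k-30)]=0; w[k+30:]=0
    pts.append((.13-c/S,.71-(w*np.arange(len(col))).sum()/w.sum()/S))
pts=np.array(pts); a,b=np.polyfit(pts[:,0],pts[:,1],1); res=pts[:,1]-np.polyval((a,b),pts[:,0])
print("slope deg",np.degrees(np.arctan(a)),"x at y=.07",a*.07+b,res.std())
# ends along the leg
ys=np.arange(.13,.012,-.0005); print([(round(y,4),int(g[int((.71-(a*y+b))*S),min(int((.13-y)*S),479)])) for y in ys if y<.035 or y>.1][::2])
q=r.copy()
for P in key((.671,.067,np.radians(-8.4))):
    h=np.array([((.13-X[1])*S,(.71-X[0])*S) for X in P],np.float32); cv2.polylines(q,[cv2.convexHull(h).astype(np.int32)],True,(255,0,0),1)
save("keyz.png",q)
E
```

```text
slope deg 8.191756166208767 x at y=.07 0.6621186376340599 0.0002968682043541461
[(np.float64(0.13), 102), (np.float64(0.129), 102), (np.float64(0.128), 102), (np.float64(0.127), 101), (np.float64(0.126), 102), (np.float64(0.125), 102), (np.float64(0.124), 104), (np.float64(0.123), 105), (np.float64(0.122), 104), (np.float64(0.121), 104), (np.float64(0.12), 103), (np.float64(0.119), 102), (np.float64(0.118), 102), (np.float64(0.117), 103), (np.float64(0.116), 104), (np.float64(0.115), 103), (np.float64(0.114), 105), (np.float64(0.113), 102), (np.float64(0.112), 102), (np.float64(0.111), 95), (np.float64(0.11), 88), (np.float64(0.109), 78), (np.float64(0.108), 65), (np.float64(0.107), 58), (np.float64(0.106), 57), (np.float64(0.105), 58), (np.float64(0.104), 60), (np.float64(0.103), 62), (np.float64(0.102), 63), (np.float64(0.101), 63), (np.float64(0.035), 54), (np.float64(0.034), 55), (np.float64(0.033), 57), (np.float64(0.032), 58), (np.float64(0.031), 57), (np.float64(0.03), 56), (np.float64(0.029), 56), (np.float64(0.028), 55), (np.float64(0.027), 55), (np.float64(0.026), 54), (np.float64(0.025), 57), (np.float64(0.024), 64), (np.float64(0.023), 75), (np.float64(0.022), 89), (np.float64(0.021), 97), (np.float64(0.02), 102), (np.float64(0.019), 107), (np.float64(0.018), 116), (np.float64(0.017), 124), (np.float64(0.016), 128), (np.float64(0.015), 142), (np.float64(0.014), 153), (np.float64(0.013), 161)]
```

View pics/keyz.png

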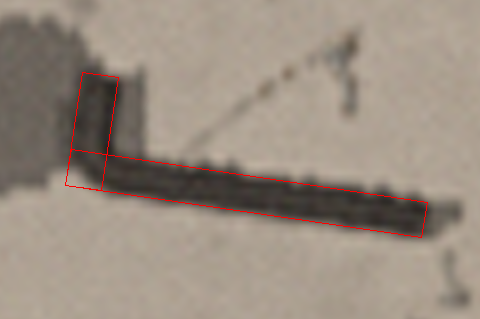

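```bash
python3 mv.py .6633 .0725 .06 -8.2
```

```text
t 23.6 turn [ 0.03 -0.03  2.93] shift [-0.0192  0.1257  0.0285] pos [0.5399 0.1031 0.0884] w 0.0452 F [ 0.1  0.3 -0.2]
```

Emit:
servo_tool:
  plan:
    - [[0,0,2.9],[-0.006,0.04,0],0.045]
    - [[0,0,2.9],[-0.013,0.08,0],0.045]
    - [[0,0,2.9],[-0.019,0.126,0.02],0.045]
    - [[0,0,2.9],[-0.019,0.126,0.03],0.045]
    - [[0,0,2.9],[-0.019,0.126,0.03],0.045]
    - [[0,0,2.9],[-0.019,0.126,0.03],0.045]
    - [[0,0,2.9],[-0.019,0.126,0.03],0.045]

```text
t: 24.3
eef_pos: [0.6627, 0.0729, 0.0587]
tool_rot: [-2.373, -2.057, 0.0]
ft_force: [-0.7, 0.3, 1.4]
gripper_width: 0.045
```

```bash
python3 mv.py .6633 .0725 .002 -8.2; python3 - <<'E'
from h import *
p=read_camera("top"); S=4000
L=[rect(p,.006,x-.05,x+.05,y-.05,y+.05,3900)[:390,:390] for x,y in((.5395,.1033),(.4315,.1085))]
save("s11.png",cv2.convertScaleAbs(np.hstack(L),alpha=1.5))
p=read_camera("side"); save("s12.png",cv2.resize(p["image"][155:245,190:320],None,fx=6,fy=6,interpolation=3))
E
```

```text
t 24.3 turn [-0.04 -0.03  0.03] shift [-0.0004  0.0007  0.0567] pos [0.6627 0.0729 0.0587] w 0.045 F [-0.7  0.3  1.4]Traceback (most recent call last):
  File "<stdin>", line 4, in <module>
    return _nx.concatenate(arrs, 1, dtype=dtype, casting=casting)
           ~~~~~~~~~~~~~~~^^^^^^^^^^^^^^^^^^^^^^^^^^^^^^^^^^^^^^^
ValueError: all the input array dimensions except for the concatenation axis must match exactly, but along dimension 0, the array at index 0 has size 390 and the array at index 1 has size 389
```

```bash
sed -i 's/int((y1-y0)\*s),int((x1-x0)\*s)/round((y1-y0)*s),round((x1-x0)*s)/' h.py; python3 - <<'E'
from h import *
p=read_camera("top")
L=[rect(p,.006,x-.05,x+.05,y-.05,y+.05,3900)[:390,:390] for x,y in((.5395,.1033),(.4315,.1085))]
save("s11.png",cv2.convertScaleAbs(np.hstack(L),alpha=1.5))
p=read_camera("side"); save("s12.png",cv2.resize(p["image"][155:245,190:320],None,fx=6,fy=6,interpolation=3))
E
```

```text
(no output)
```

View pics/s11.png

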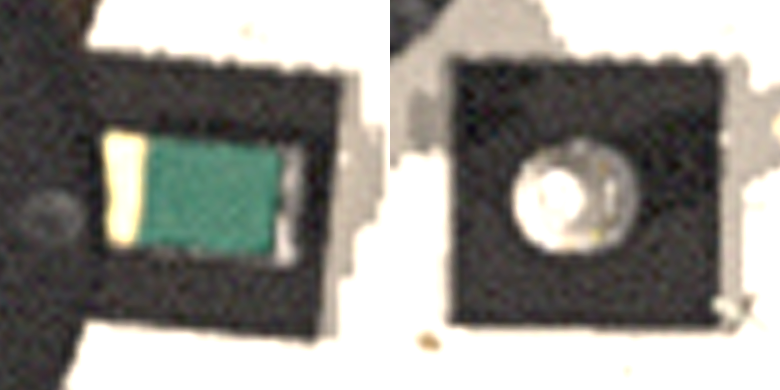

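View pics/s12.png

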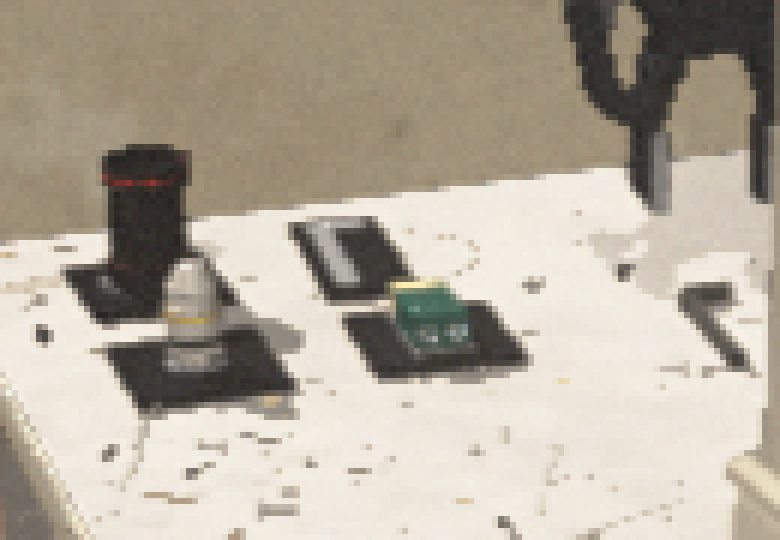

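Emit:
servo_tool:
  plan:
    - [[0,0,0],[-0.0004,0.001,0.025],0.04]
    - [[0,0,0],[-0.0004,0.001,0.042],0.035]
    - [[0,0,0],[-0.0004,0.001,0.05],0.03]
    - [[0,0,0],[-0.0004,0.001,0.055],0.03]
    - [[0,0,0],[-0.0004,0.001,0.055],0.03]
    - [[0,0,0],[-0.0004,0.001,0.055],0.03]

```text
t: 25.05
eef_pos: [0.6649, 0.0717, 0.004]
tool_rot: [2.374, 2.057, 0.001]
ft_force: [0.0, 0.1, 0.2]
gripper_width: 0.03
```

```bash
python3 mv.py .6633 .0725 .002 -8.2; python3 - <<'E'
from h import *
p=read_camera("side"); save("s13.png",cv2.resize(p["image"][150:240,240:360],None,fx=6,fy=6,interpolation=3))
E
```

```text
t 25.05 turn [ 0.04 -0.    0.  ] shift [ 0.0006 -0.0017  0.002 ] pos [0.6649 0.0717 0.004 ] w 0.03 F [0.  0.1 0.2]
```

View pics/s13.png

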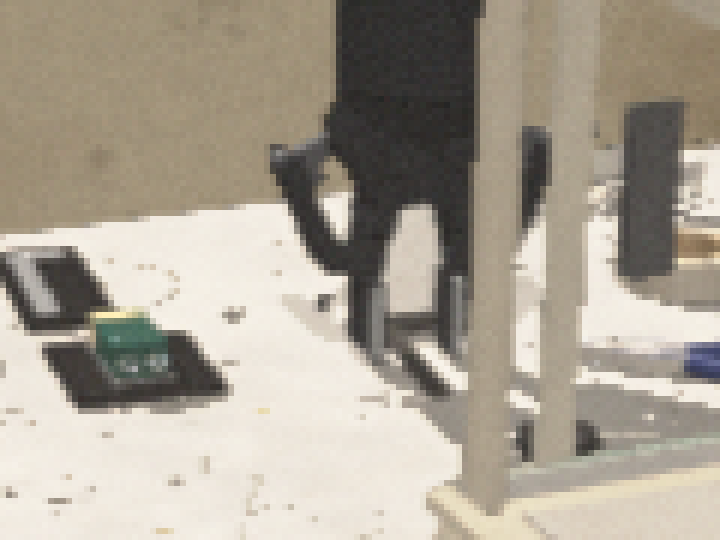

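Fingers straddle the key's long leg (around (415,355)). Lower 1 mm and close.

Emit:
servo_tool:
  plan:
    - [[0,0,0],[0.0005,-0.0015,0.001],0.03]
    - [[0,0,0],[0.0005,-0.0015,0.001],0.02]
    - [[0,0,0],[0.0005,-0.0015,0.001],0.01]
    - [[0,0,0],[0.0005,-0.0015,0.001],0.0]
    - [[0,0,0],[0.0005,-0.0015,0.001],0.0]
    - [[0,0,0],[0.0005,-0.0015,0.001],0.0]
    - [[0,0,0],[0.0005,-0.0015,0.001],0.0]
  squeeze: 40

```text
t: 25.8
eef_pos: [0.6632, 0.0726, 0.0028]
tool_rot: [-2.374, -2.057, -0.001]
ft_force: [-2.1, -0.2, 4.7]
gripper_width: 0.0079
```

Emit:
servo_tool:
  plan:
    - [[0,0,0],[0,0,-0.02],0]
    - [[0,0,0],[0,0,-0.05],0]
    - [[0,0,0],[0,0,-0.07],0]
    - [[0,0,0],[0,0,-0.07],0]
    - [[0,0,0],[0,0,-0.07],0]

```text
t: 26.3
eef_pos: [0.663, 0.0726, 0.0723]
tool_rot: [-2.374, -2.057, -0.001]
ft_force: [0.1, 0.5, -0.3]
gripper_width: 0.0074
```

```bash
python3 mv.py .5320 .2246 .07 -7.3; python3 - <<'E'
from h import *
p=read_camera("side"); save("s14.png",cv2.resize(p["image"][130:220,240:360],None,fx=6,fy=6,interpolation=3))
E
```

```text
t 26.3 turn [ 0.01 -0.01 -0.89] shift [ 0.1318 -0.1514  0.0023] pos [0.663  0.0726 0.0723] w 0.0074 F [ 0.1  0.5 -0.3]
```

View pics/s14.png

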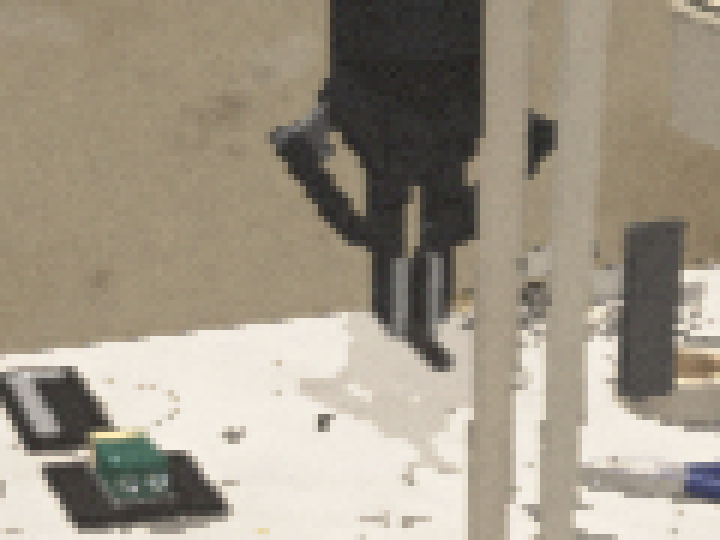

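Emit:
servo_tool:
  plan:
    - [[0,0,-0.9],[0.026,-0.03,0],0]
    - [[0,0,-0.9],[0.052,-0.06,0],0]
    - [[0,0,-0.9],[0.079,-0.091,0],0]
    - [[0,0,-0.9],[0.106,-0.122,0],0]
    - [[0,0,-0.9],[0.1325,-0.1515,0],0]
    - [[0,0,-0.9],[0.1325,-0.1515,0],0]
    - [[0,0,-0.9],[0.1325,-0.1515,0],0]
    - [[0,0,-0.9],[0.1325,-0.1515,0],0]

```text
t: 27.15
eef_pos: [0.5324, 0.224, 0.072]
tool_rot: [2.359, 2.074, -0.001]
ft_force: [0.5, -0.1, -0.3]
gripper_width: 0.0073
```

```bash
python3 mv.py .5320 .2252 .013 -7.3
```

```text
t 27.15 turn [-0.    0.07 -0.06] shift [ 0.0012 -0.0005  0.059 ] pos [0.5324 0.224  0.072 ] w 0.0073 F [ 0.5 -0.1 -0.3]
```

Emit:
servo_tool:
  plan:
    - [[0,0,0],[0.001,-0.0005,0.03],0]
    - [[0,0,0],[0.001,-0.0005,0.05],0]
    - [[0,0,0],[0.001,-0.0005,0.058],0]
    - [[0,0,0],[0.001,-0.0005,0.058],0]
    - [[0,0,0],[0.001,-0.0005,0.058],0]

```text
t: 27.65
eef_pos: [0.5325, 0.2255, 0.015]
tool_rot: [2.359, 2.074, 0.001]
ft_force: [-0.4, 0.2, -0.9]
gripper_width: 0.0076
```

```bash
python3 mv.py .5320 .2252 .009 -7.3; python3 - <<'E'
from h import *
p=read_camera("side"); save("s15.png",cv2.resize(p["image"][140:230,180:300],None,fx=6,fy=6,interpolation=3))
p=read_camera("top"); save("s16.png",cv2.convertScaleAbs(rect(p,.006,.49,.60,.14,.30,4500),alpha=1.5))
E
```

```text
t 27.65 turn [ 0.04  0.   -0.07] shift [-0.0004 -0.0005  0.006 ] pos [0.5325 0.2255 0.015 ] w 0.0076 F [-0.4  0.2 -0.9]
```

View pics/s15.png

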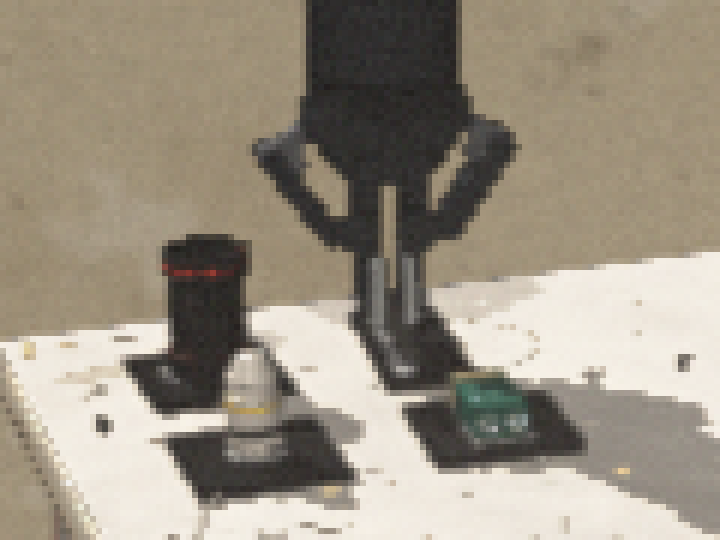

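View pics/s16.png

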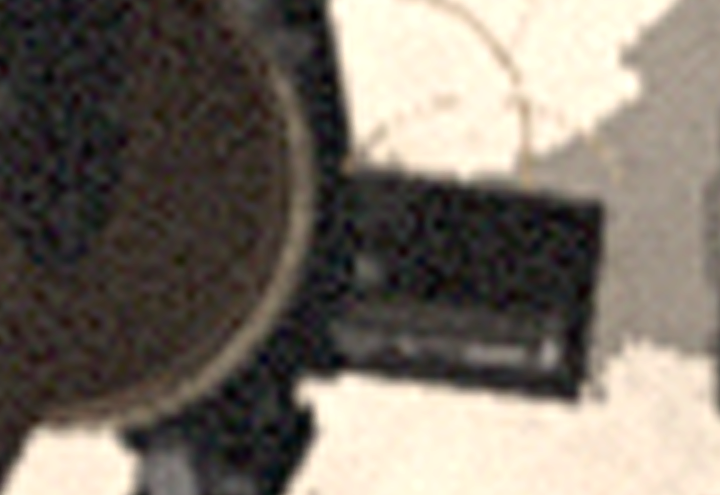

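Emit:
servo_tool:
  plan:
    - [[0,0,0],[-0.0005,-0.0005,0.004],0]
    - [[0,0,0],[-0.0005,-0.0005,0.006],0]
    - [[0,0,0],[-0.0005,-0.0005,0.0065],0]
    - [[0,0,0],[-0.0005,-0.0005,0.0065],0]
    - [[0,0,0],[-0.0005,-0.0005,0.0065],0.02]
    - [[0,0,0],[-0.0005,-0.0005,0.0065],0.03]
    - [[0,0,0],[-0.0005,-0.0005,0.0065],0.03]

```text
t: 28.45
eef_pos: [0.5311, 0.2259, 0.0079]
tool_rot: [2.358, 2.076, 0.0]
ft_force: [0.2, -0.1, 0.3]
gripper_width: 0.03
```

Emit:
servo_tool:
  plan:
    - [[0,0,0],[0,0,-0.03],0.03]
    - [[0,0,0],[0,0,-0.07],0.04]
    - [[0,0,0],[0,0.02,-0.11],0.045]
    - [[0,0,0],[-0.04,0.04,-0.11],0.045]
    - [[0,0,0],[-0.08,0.06,-0.11],0.045]
    - [[0,0,0],[-0.13,0.08,-0.11],0.045]
    - [[0,0,0],[-0.18,0.09,-0.11],0.045]
    - [[0,0,0],[-0.22,0.09,-0.11],0.045]

```text
t: 29.25
eef_pos: [0.5932, -0.0066, 0.118]
tool_rot: [2.358, 2.074, 0.0]
ft_force: [0.5, -0.3, 1.1]
gripper_width: 0.0452
```

```bash
python3 - <<'E'
from fit import *
p=read_camera("top"); import pickle; pickle.dump(p,open("t6.pkl","wb"))
save("s17.png",cv2.convertScaleAbs(rect(p,.006,.385,.60,.05,.29,3300),alpha=1.5))
print(bot.sense()["eef_pos"])
E
```

```text
[ 0.591163   -0.01646749  0.11866541]
```

View pics/s17.png

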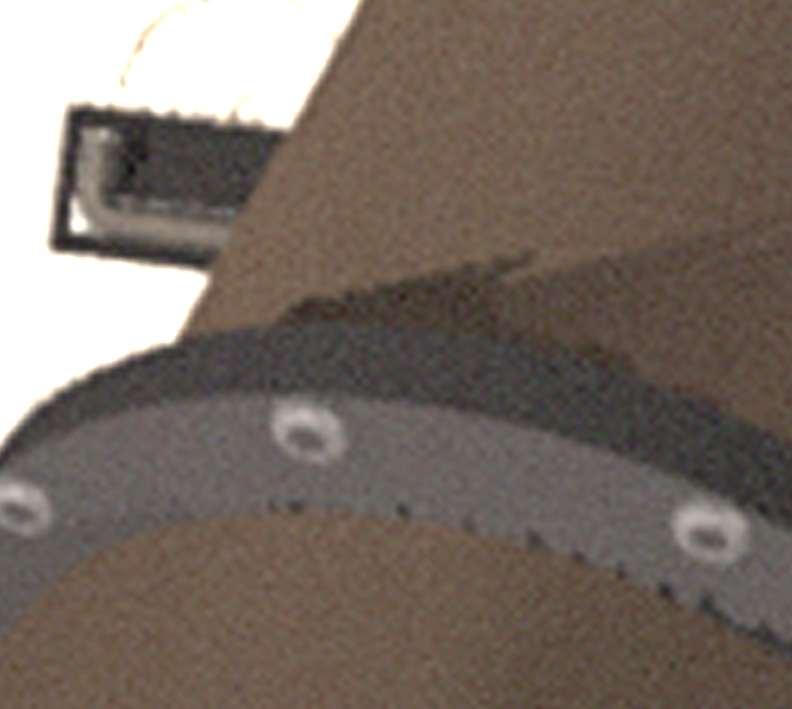

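Emit:
servo_tool:
  plan:
    - [[0,0,0],[-0.01,-0.045,-0.01],0.045]
    - [[0,0,0],[-0.03,-0.09,-0.02],0.045]
    - [[0,0,0],[-0.06,-0.13,-0.03],0.045]
    - [[0,0,0],[-0.08,-0.15,-0.03],0.045]
    - [[0,0,0],[-0.08,-0.15,-0.03],0.045]
    - [[0,0,0],[-0.08,-0.15,-0.03],0.045]
    - [[0,0,0],[-0.08,-0.15,-0.03],0.045]

```text
t: 30.0
eef_pos: [0.4345, -0.0634, 0.1481]
tool_rot: [2.357, 2.076, 0.001]
ft_force: [-0.1, 0.7, -0.1]
gripper_width: 0.0449
```

```bash
python3 - <<'E'
from fit import *
p=read_camera("top"); import pickle; pickle.dump(p,open("t6.pkl","wb"))
save("s18.png",cv2.convertScaleAbs(rect(p,.006,.385,.60,.05,.29,3300),alpha=1.5))
print(bot.sense()["eef_pos"])
E
```

```text
[ 0.43447568 -0.06345774  0.14791479]
```

View pics/s18.png

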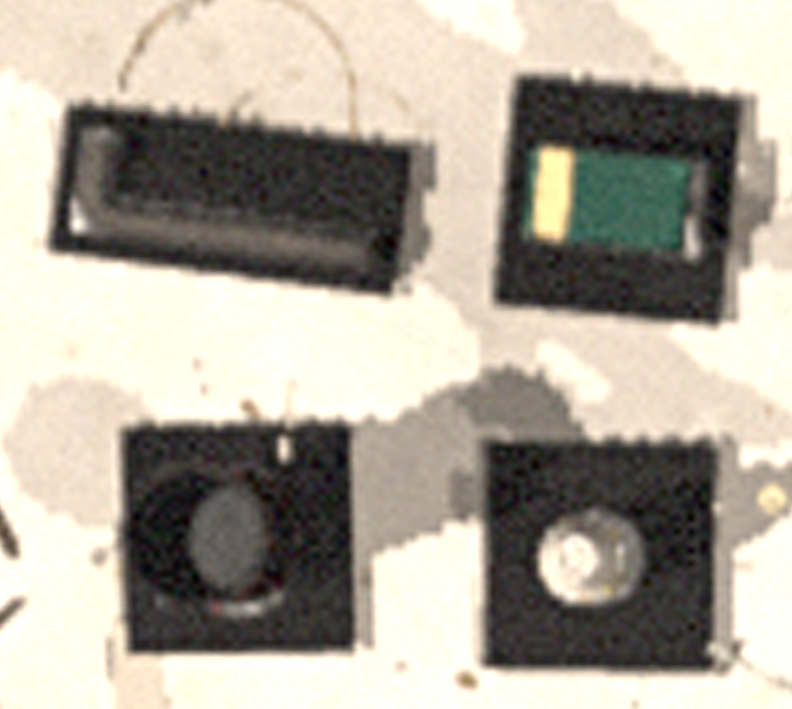

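```bash
python3 - <<'E'
from h import *
for n in("side","top"):
    p=read_camera(n); print(n)
    for l in("lens_tube","objective","battery","hex_key","hex_key_elbow","eyepiece","loupe"): print(l,[(np.round(d["centre"],4),round(d["p"],2)) for d in pinpoint(p,l)][:2])
    if n=="side": save("s19.png",cv2.resize(p["image"][140:260,180:330],None,fx=5,fy=5,interpolation=3))
E
```

```text
side
lens_tube [(array([0.4361, 0.2163, 0.0102]), 0.64), (array([ 0.5376,  0.2212, -0.0013]), 0.36)]
objective [(array([0.431 , 0.1089, 0.0087]), 0.71), (array([ 0.3955, -0.218 ,  0.0009]), 0.48)]
battery [(array([0.5368, 0.0995, 0.0076]), 0.45)]
hex_key [(array([0.5327, 0.2157, 0.0049]), 0.63)]
hex_key_elbow [(array([0.5344, 0.265 , 0.0085]), 0.38)]
eyepiece []
loupe [(array([ 0.5407,  0.2238, -0.001 ]), 0.69), (array([0.4301, 0.106 , 0.0043]), 0.66)]
top
lens_tube [(array([0.4402, 0.2144, 0.0084]), 0.64), (array([ 0.5419,  0.2186, -0.0071]), 0.17)]
objective [(array([0.5378, 0.2618, 0.0012]), 0.74), (array([0.4331, 0.1111, 0.0068]), 0.46)]
battery [(array([0.5378, 0.1031, 0.0052]), 0.54), (array([0.439 , 0.2198, 0.0012]), 0.26)]
hex_key [(array([0.5369, 0.2195, 0.003 ]), 0.62), (array([0.4432, 0.213 , 0.0057]), 0.25)]
hex_key_elbow [(array([0.5361, 0.2579, 0.0049]), 0.68)]
eyepiece [(array([ 6.376e-01, -1.109e-01,  5.000e-04]), 0.53)]
loupe [(array([ 0.5401,  0.2241, -0.0031]), 0.64)]
```

View pics/s19.png

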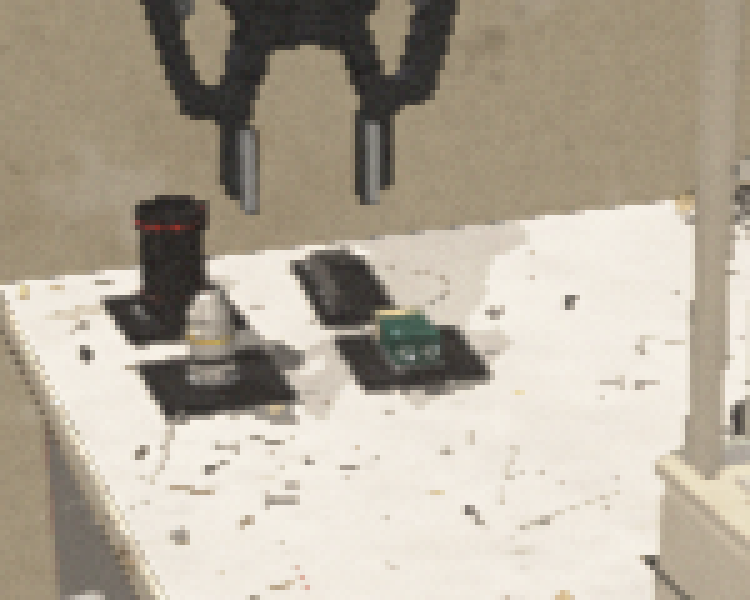

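```bash
python3 - <<'E'
from h import *
p=read_camera("side");print([(np.round(d["centre"],3),round(d["p"],2)) for d in pinpoint(p,"loupe")]); print(bot.sense()["dq"].round(3))
print(p["image"][265:285,235:245].mean())
print(bot.sign_off())
E
```

```text
[(array([ 0.395, -0.218,  0.002]), 0.7)]
[-0.002  0.001  0.001 -0.001 -0.001  0.     0.002]
175.73
the job is handed in; nothing more can be done
None
```

I placed the lens tube, objective, battery and hex key on their matching pads, in that order, and let go of all four. The job is handed in, at about 30 s on the robot's clock.

- **Tube:** it stands upright. My first placing was about 4 mm off, so I gripped it again and shifted it. The last top view still shows a thin crescent of silhouette, about 1.5 mm off towards +x.
- **Objective:** it stands upright and covers its disc.
- **Battery:** its angle matches the drawn rectangle. It sits about 2 mm towards +y, which leaves a strip of roughly 3 mm uncovered at one end. I judged this small and left it.
- **Hex key:** it is bent the same way as drawn and covers the L, except for a small spot at its rounded bend.
- **Bystanders:** the eyepiece and loupe were never approached. Position estimates before hand-in were within about 5 mm of the starting ones. In two of the final pictures the loupe was misidentified on a pad, but a last side view found it in its place.

The gripper was open and clear of everything at hand-in.

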